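# Load the green bit cassette into its carousel bay

### The job

First turn the bit carousel by its black knob bar until the green bay sits squarely in the open gap of the clear cover. Then take the green-banded cassette out of its plywood stand, set it down upright on the bench and let go, take it again turned a quarter so that it fits between the bay's partitions, and lower it fully home in the green bay. Keep the cassette upright, leave the green bay at the gap, let go, and leave the other things where they are.

Things in the scene. Friction and masses are not known exactly. Their poses are not given: they have to be found in the camera images.
- carousel_base: Fixed grey round base, 330 mm across, 15 mm high; origin: centre of its underside on the bench, the carousel's axis, z up. Its -x side is the loading side (white pointer mark on the rim).
- cover_gap (a point): Middle of the open gap in the clear flat cover, on the base's -x side, 105 mm from the axis, 136 mm above the bench (the cover's top; 5 mm thick, post caps to 140 mm). The cover is a ring from 78 to 165 mm from the axis, on four posts at its rim; the gap reaches 42 degrees to either side of -x. The centre round the knob is open from above too.
- carousel (a joint): Angle of the turntable against its base, rad, positive counterclockwise from above, turns either way and stays where it is left (friction about 0.08 N m). At 0 the green bay is exactly at the gap; at 1.57 it is a quarter turn counterclockwise past it.
- green_bay (a point): Centre of the green bay's floor, 105 mm from the axis, 30 mm above the bench; turntable axes: -x radially outwards, y tangential. Two green partitions, 70 mm long radially, 60 mm apart inside, rise 90 mm, flush with a seated cassette's top. The two radial ends are open but for 8 mm high stops 68 mm apart: a cassette fits with its x along the radius, held by its x ends.
- blue_bay (a point): Centre of the floor of the blue bay, also empty, a wrong one. The white turntable (296 mm across) has four like bays a quarter turn apart; counterclockwise from above: green, blue, red, yellow; red and yellow are filled with fixed cassettes.
- knob_grip (a point): Point on the carousel's axis, 125 mm above the bench, in the middle of the black knob bar by which the carousel is turned; turntable axes. The bar is 62 mm long along x (it points to the green bay and, opposite, the red one), 20 mm wide, from 106 to 140 mm above the bench, on a hub 44 mm across.
- loading_point (a point): Fixed point below the middle of the gap, 105 mm from the axis on the base's -x side, 30 mm above the bench: where the centre of the green bay's floor must come. Axes of the base.
- stand: Fixed plywood stand, floor plate 100 x 75 x 15 mm; origin: centre of its underside. The cassette stands on the plate, x along the stand's x, between two cheeks 10 mm thick, 60 mm wide in y, 66 mm apart inside along x, rising to 108 mm above the bench, 3 mm over its top: it can be taken only across its y sides, open but for lips to 20 mm above the bench.
- cassette: Loose closed grey box with a green band and a green label on the lid, 60 mm long in its x, 48 mm wide in its y and 90 mm high in z, about 0.25 kg; origin at the centre of its underside. The two ways round (half turn) are alike. The bench around x 0.41, y 0.21 (between stand and robot) is always free for setting it down.
- cone_form: Bystander: pale moulded cone, 108 mm wide, 98 mm high, left of the work; origin at the centre of its underside.
- glue_bottle: Bystander: white squeeze bottle of glue, 56 mm across, 127 mm high, to the right of the carousel; origin at the centre of its underside.
- tape_roll: Bystander: yellow roll of tape lying flat, 55 mm across, 20 mm high, beyond the work; origin at the centre of its underside.

How it is judged:
On the way, in this order (a step that is already met when the one before it is completed fails the run):
1. the green bay has been turned to the open gap (within 15 mm of the loading point) while the cassette still stands in its stand (horizontal distance between green_bay and loading_point below 0.015 m and distance of cassette from where it was at the start of the episode below 0.015 m), for 0.2 s.
2. the cassette stands upright on the bench, clear of the stand, and is let go (height (world z) of cassette below 0.006 m and angle between cassette's own z axis and vertical below 0.1 rad and horizontal distance between cassette and stand above 0.06 m and contact force between the fingers and cassette below 0.1 N and linear speed of cassette below 0.02 m/s), for 0.2 s.
At the end, for the whole second after the job is handed in: The cassette stands upright and at rest on the floor of the green bay (centre within 10 mm, height within 4 mm, its length along the radius within 0.3 rad, tilt under 0.08 rad), and the green bay is still at the open gap, within 15 mm of the loading point (horizontal distance between green_bay and loading_point below 0.015 m and horizontal distance between cassette and green_bay below 0.01 m and z of cassette in the frame of green_bay between -0.004 and 0.004 m and angle between cassette's own z axis and vertical below 0.08 rad and angle between the x axis of cassette and the x axis of green_bay, either way round below 0.3 rad and linear speed of cassette below 0.02 m/s); the robot touches nothing.
It fails at once if the cassette is tipped by more than 0.5 rad (angle between cassette's own z axis and vertical above 0.5 rad).
It fails at once if the cone is moved by more than 30 mm (distance of cone_form from where it was at the start of the episode above 0.03 m).
It fails at once if the glue bottle is moved by more than 30 mm (distance of glue_bottle from where it was at the start of the episode above 0.03 m).
It fails at once if the tape roll is moved by more than 30 mm (distance of tape_roll from where it was at the start of the episode above 0.03 m).
It also fails if it takes over 72 s, if anything falls off the work surface, if the arm or the gripper's body presses on something with over 40 N, if the wrist force passes 120 N, or if a joint passes its speed limit or range.

### The arm

A 6-joint arm with a two-finger parallel gripper is mounted at the origin on a cart in front of the work surface, level with it; the furniture and walls round the work are solid. World frame = base frame: x ahead of the robot, y to its left, z up, the work surface at z = 0. Lengths are in m, angles in rad, forces in N, time in s.
With the tool pointing down it reaches from about 0.375 to 0.9 m from the base axis. Payload 3.1 kg.
Tool frame: the origin (TCP) lies at the very end of the fingers, on their centre line; the grasp point (between the pads) lies 19 mm behind it; z points along the fingers, y is the direction in which the jaws open and shut (so a half turn about z gives the same grasp; the last joint's range is limited). The gripper opens to 87 mm and grips with 3 to 60 N. Pads are 19 mm wide; open, the fingers measure 117 mm over their backs; the gripper's body (75 mm by 190 mm) begins 51 mm behind the grasp point.
Start: joints at [-1.462, 0.527, 1.433, -0, 1.181, -0.178], TCP at [0.177, -0.599, 0.223] pointing down, gripper open.
Joint ranges: [-3.08, 3.08], [-0.75, 2.2], [0.22, 2.44], [-1.43, 4.57], [0, 2.65], [-2.85, 2.85]. Speed limits (rad/s): [2.79, 2.79, 3.14, 3.14, 3.14, 3.14].

### API

Orientations are given as a unit quaternion [x, y, z, w].
In Python, from rig import robot gives the robot as it stands. The module is installed in compiled form; this text tells all that it offers.
- The arm moves only by the tool send_rows, never from a script. Its argument "deltas" is a list of rows, each an object of numbers: "tx", "ty", "tz": the shift along the tool's x, y, z in cm; "rx", "ry", "rz": the turn, a rotation vector about the tool's x, y, z in rad. A call has 1 to 5 rows; each row is the pose to reach, as a shift and turn from the pose commanded when the call began, along the tool's axes at that moment; what a row does not reach only later rows make up. A row lasts 1/12 s, in which the tool goes at most 41.7 mm and 7.16 degrees, less where a joint would pass 70% of its speed; a pose out of reach is approached as far as the arm can. A call with a gripper value outside its range is refused whole. "claw" is the finger opening in cm, from 0 to 8.7, set as the call begins (left out, the last holds). The fingers move at their own pace and stop on an object; "squeeze" is the grip in N (left out, the last holds). Time passes only in rows, so rows that repeat a pose let the fingers close. It gives the time, the measured TCP pose, the force and the opening at its end, in the units of the state.
- robot.get_obs(): the state, without advancing time (a new reading comes with each control period).
- robot.camera(name): name is "scene" or "top" or "wrist"; returns a dict with "color" (384x512x3 uint8, red, green, blue), "z_map" (384x512 float32, m along the optical axis (not along the pixel's ray), 0 where there is no reading), "intrinsics" (3x3 intrinsics, pixels), "R" (3x3) and "t" (3): a world point X has camera coordinates R X + t; the wrist camera has in their place "tool_from_camera" (4x4, takes a point from camera to tool coordinates, whose origin is the TCP and whose axes are the flange's). Camera axes: x right, y down, z forward; pixel columns grow to the right and rows downward; lengths in m; the calibration is good to about 2 mm. A picture is of the moment at which its call begins: read the wrist's pose just before it.
- robot.hand_in(): hands the job in, once; it reports no verdict.
Trained networks look in the newest picture that a camera, given by its name, has taken for a name from the list of things; names that differ only in an ending like _2 or _b are one class to them, and where a whole thing is asked for, a point or a joint stands for the part that bears it (a point fixed in the world has none). Each returns a list of dicts, best first, with "p" (0 to 1); they miss things now and then, are a little off and sometimes report something else, mostly with a low value. They report only what shows in the picture. A call takes as long as a camera call.
- robot.outline_of(label, camera): "pixels" (384x512 bool, what is visible of it) and "xy" ([column, row] in pixels, amid what is visible of it).
- robot.tip_of(label, camera): "xy" ([column, row] in pixels: a listed point, or the origin of a listed thing).
The state is a dict: "time": time; "q": joint angles; "joint_velocities": joint speeds; "joint_torque": joint torques, N m; "position": TCP position; "tool_rot": TCP orientation; "ft_force": force on the tool from outside, world axes, zero at the start; "moment": the same for the moment, N m; "grip_width": finger opening in m.
Only numpy, scipy, OpenCV 4.12 (cv2) and the standard library are available. Lean on these libraries where they do the work, as an engineer would, in place of code of your own. Each camera call takes 0.05 s, during which the arm holds its last target.

## Working session

There is one attempt and no reset: what is moved stays moved. The work goes in short steps, Python scripts to look and compute and a tool call to move; the robot and the scene stay as the last step left them, time stands still between calls to the robot, and variables do not carry over. Pictures are saved under pics/ and viewed, and the job is handed in when it is done.

Besides the shell and the picture viewer there is one more tool, called as name(argument=value, ...), one argument or row to a line, values as JSON. send_rows: Moves the arm, as the interface text tells. Its arguments: {"type":"object","properties":{"deltas":{"type":"array","items":{"type":"object","properties":{"tx":{"type":"number"},"ty":{"type":"number"},"tz":{"type":"number"},"rx":{"type":"number"},"ry":{"type":"number"},"rz":{"type":"number"}}}},"claw":{"type":"number"},"squeeze":{"type":"number"}},"required":["deltas"]}

```bash
mkdir -p pics
cat > h.py <<'E'
import numpy as np, cv2
from rig import robot
from scipy.spatial.transform import Rotation as Ro
def pt(c,u,v,z=None):
    K=np.array(c["intrinsics"]);d=np.linalg.inv(K)@np.array([u,v,1.])
    R=np.array(c["R"]);t=np.array(c["t"])
    if z is None:
        Z=c["z_map"][int(round(v)),int(round(u))]; return R.T@(d*Z-t)
    o=-R.T@t; w=R.T@d; return o+w*(z-o[2])/w[2]
def cloud(c):
    K=np.array(c["intrinsics"]);Z=c["z_map"];v,u=np.mgrid[0:384,0:512]
    P=np.stack([(u-K[0,2])/K[0,0]*Z,(v-K[1,2])/K[1,1]*Z,Z],-1)
    return (P-np.array(c["t"]))@np.array(c["R"])
def save(c,n): cv2.imwrite("pics/"+n,c["color"][:,:,::-1])
def rel(goal_p,goal_yaw=None):
    o=robot.get_obs();R=Ro.from_quat(o["tool_rot"])
    return R.inv().apply(np.array(goal_p)-o["position"])*100
E
python3 - <<'E'
from h import *
for n in ["top","scene"]:
    c=robot.camera(n);save(c,n+"0.png")
    for l in ["carousel_base","green_bay","blue_bay","knob_grip","loading_point","cover_gap","stand","cassette","cone_form","glue_bottle","tape_roll"]:
        r=robot.tip_of(l,n)[:2]
        print(n,l,[(np.round(x["xy"]),round(x["p"],2),np.round(pt(c,*x["xy"],{"carousel_base":0,"green_bay":.03,"blue_bay":.03,"loading_point":.03,"knob_grip":.125,"cover_gap":.136,"cassette":.015}.get(l,0)),3)) for x in r])
print(robot.get_obs())
E
```

```text
top carousel_base [(array([306., 186.]), 0.6, array([ 0.616, -0.171,  0.   ]))]
top green_bay [(array([341., 194.]), 0.96, array([ 0.585, -0.287,  0.03 ])), (array([168., 197.]), 0.65, array([0.559, 0.303, 0.03 ]))]
top blue_bay [(array([316., 160.]), 0.6, array([ 0.702, -0.201,  0.03 ]))]
top knob_grip [(array([312., 187.]), 0.93, array([ 0.596, -0.176,  0.125])), (array([343., 195.]), 0.63, array([ 0.572, -0.276,  0.125]))]
top loading_point [(array([313., 218.]), 0.8, array([ 0.5  , -0.194,  0.03 ]))]
top cover_gap [(array([322., 216.]), 0.75, array([ 0.501, -0.208,  0.136]))]
top stand [(array([169., 198.]), 0.59, array([0.561, 0.306, 0.   ]))]
top cassette [(array([169., 195.]), 0.88, array([0.568, 0.305, 0.015])), (array([377., 175.]), 0.66, array([ 0.657, -0.416,  0.015]))]
top cone_form [(array([134., 229.]), 0.81, array([0.448, 0.419, 0.   ]))]
top glue_bottle [(array([376., 177.]), 0.85, array([ 0.655, -0.418,  0.   ])), (array([313., 186.]), 0.43, array([ 0.617, -0.196,  0.   ]))]
top tape_roll [(array([214., 156.]), 0.72, array([0.713, 0.156, 0.   ]))]
scene carousel_base
[... 1082 characters left out ...]

{'time': 1.2, 'q': array([-1.46150069e+00,  5.27486245e-01,  1.43269566e+00,  4.01886354e-06,
        1.18137912e+00, -1.78470779e-01]), 'joint_velocities': array([-9.49833799e-04, -5.87453193e-04,  7.42995989e-04,  9.16057774e-04,
        2.08051510e-05, -3.81165534e-04]), 'joint_torque': array([ 3.13063729e-04, -4.40019393e+01, -1.76984400e+01,  6.33846433e-02,
        5.04834100e-02,  3.76642504e-06]), 'position': array([ 0.17742741, -0.59927298,  0.22255824]), 'tool_rot': array([9.89666766e-01, 1.43386512e-01, 1.31101213e-06, 1.58692849e-05]), 'ft_force': array([0.09013915, 0.19549979, 0.32605221]), 'moment': array([0.01136828, 0.06220758, 0.0261322 ]), 'grip_width': 0.0870452719793317}
```

View images.

View pics/top0.png

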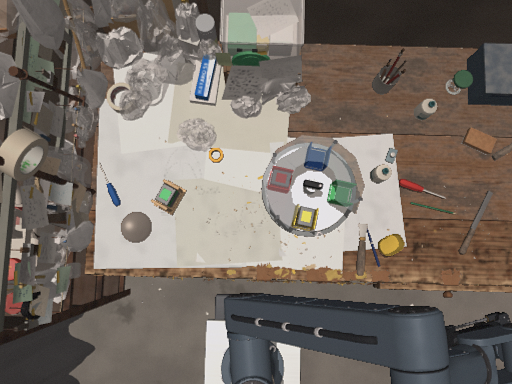

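View pics/scene0.png

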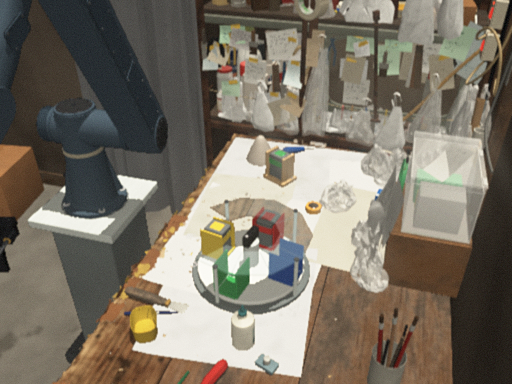

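Run:
```python
from h import *
c=robot.camera("top");np.savez("top0.npz",**{k:np.array(c[k]) for k in c})
P=cloud(c)
im=c["color"].astype(int)
x,y,z=P[...,0],P[...,1],P[...,2]
print(robot.get_obs()["time"],np.array(c["intrinsics"])[0,0])
# knob: dark points z .13-.15
d=(im.sum(-1)<150)&(z>.12)&(z<.16)&(abs(x-.6)<.08)&(abs(y+.18)<.08)
print(d.sum())
p=P[d][:,:2];print(p.mean(0),cv2.minAreaRect(p.astype(np.float32)))
# cassette top
d=(z>.09)&(z<.12)&(abs(x-.56)<.1)&(abs(y-.305)<.1)
p=P[d][:,:2];print(d.sum(),p.mean(0),cv2.minAreaRect(p.astype(np.float32)))
cv2.imwrite("pics/crop.png",cv2.resize(c["color"][140:250,110:400,::-1],None,fx=2.75,fy=2.75,interpolation=cv2.INTER_CUBIC))
```

```text
1.25 463.57147480779525
59
[ 0.60099752 -0.17345508] ((0.6034833192825317, -0.17589671909809113), (0.05718299001455307, 0.019277988001704216), 80.71890258789062)
409 [0.55854771 0.3011792 ] ((0.521256685256958, 0.3273141384124756), (0.06776434183120728, 0.18490077555179596), 55.38568878173828)
```

View pics/crop.png

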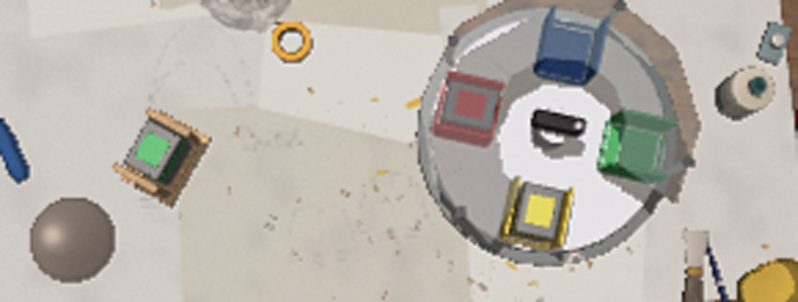

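Run:
```python
from h import *
c=robot.camera("wrist");save(c,"w0.png")
print(np.round(c["tool_from_camera"],3),np.round(c["intrinsics"],1))
o=robot.get_obs();print(np.round(Ro.from_quat(o["tool_rot"]).as_matrix(),3)); print(rel([.50,-.20,.32]))
```

```text
[[-0.    -0.967 -0.254  0.069]
 [ 1.     0.    -0.001  0.001]
 [ 0.001 -0.254  0.967 -0.161]
 [ 0.     0.     0.     1.   ]] [[329.3   0.  251. ]
 [  0.  329.3 192.5]
 [  0.    0.    1. ]]
[[ 0.959  0.284 -0.   ]
 [ 0.284 -0.959 -0.   ]
 [-0.     0.    -1.   ]]
[ 42.26391851 -29.13020749  -9.74648731]
```

View pics/w0.png

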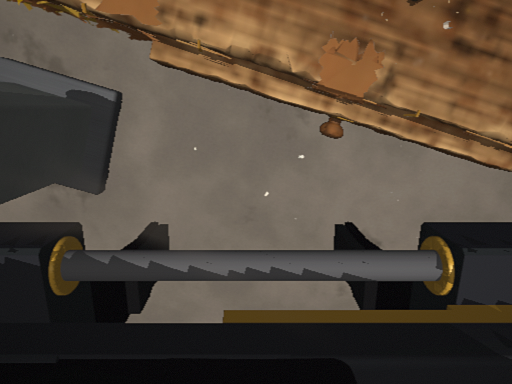

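send_rows(
  deltas=[
    {"tx": 3,"ty": -2,"tz": -2},
    {"tx": 6,"ty": -4,"tz": -4},
    {"tx": 9,"ty": -6,"tz": -5},
    {"tx": 12,"ty": -8,"tz": -6},
    {"tx": 15,"ty": -9.7,"tz": -7},
  ],
)

```text
schema error: expected keys tx, ty, tz, rx, ry, rz
```

send_rows(
  deltas=[
    {"tx": 3,"ty": -2,"tz": -2},
    {"tx": 6,"ty": -4,"tz": -4},
    {"tx": 9,"ty": -6,"tz": -5},
    {"tx": 12,"ty": -8,"tz": -6},
    {"tx": 15,"ty": -9.7,"tz": -6},
  ],
)

```text
schema error: expected keys tx, ty, tz, rx, ry, rz
```

send_rows(
  deltas=[
    {"tx": 3,"ty": -2,"tz": -1},
    {"tx": 6,"ty": -4,"tz": -2},
    {"tx": 9,"ty": -6,"tz": -3},
    {"tx": 12,"ty": -8,"tz": -4},
    {"tx": 14,"ty": -9,"tz": -4},
  ],
)

```text
schema error: expected keys tx, ty, tz, rx, ry, rz
```

```bash
cat >> h.py <<'E'
def wcam():
    o=robot.get_obs();c=robot.camera("wrist")
    T=np.eye(4);T[:3,:3]=Ro.from_quat(o["tool_rot"]).as_matrix();T[:3,3]=o["position"]
    W=T@np.array(c["tool_from_camera"]);Wi=np.linalg.inv(W)
    c["R"]=Wi[:3,:3];c["t"]=Wi[:3,3];return c
def st():
    o=robot.get_obs();m=Ro.from_quat(o["tool_rot"]).as_matrix()
    print("t",round(o["time"],2),"p",np.round(o["position"],4),"yaw",round(np.degrees(np.arctan2(m[1,0],m[0,0])),2),"tilt",round(np.degrees(np.arccos(-m[2,2])),2),"F",np.round(o["ft_force"],1),"w",round(o["grip_width"],4),"q",np.round(o["q"],2))
def prj(c,p):
    q=np.array(c["intrinsics"])@(np.array(c["R"])@np.array(p)+np.array(c["t"]));return q[:2]/q[2]
E
python3 - <<'E'
from h import *
st();c=wcam();save(c,"w1.png");np.savez("w1.npz",**{k:np.array(c[k]) for k in c})
for l,z in [("carousel_base",0),("green_bay",.03),("blue_bay",.03),("knob_grip",.125),("loading_point",.03),("cover_gap",.136)]:
    print(l,[(np.round(x["xy"]),round(x["p"],2),np.round(pt(c,*x["xy"],z),3)) for x in robot.tip_of(l,"wrist")[:2]])
P=cloud(c);im=c["color"].astype(int);x,y,z=np.moveaxis(P,-1,0)
d=(im.max(-1)<70)&(z>.12)&(z<.155)&(abs(x-.6)<.06)&(abs(y+.18)<.06)
p=P[d][:,:2];print(d.sum(),p.mean(0),cv2.minAreaRect(p.astype(np.float32)))
E
```

```text
t 1.3 p [ 0.1774 -0.5993  0.2225] yaw 16.49 tilt 0.0 F [ 0.  -0.4 -0.6] w 0.0873 q [-1.46  0.53  1.43 -0.    1.18 -0.18]
carousel_base []
green_bay []
blue_bay []
knob_grip []
loading_point []
cover_gap []
0 [nan nan] ((0.0, 0.0), (0.0, 0.0), 0.0)<stdin>:7: RuntimeWarning: Mean of empty slice.
  ret = um.true_divide(
```

View pics/w1.png

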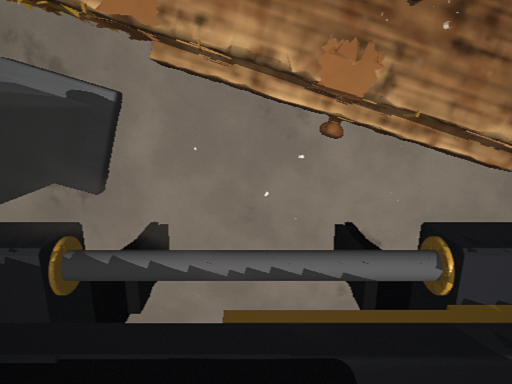

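All six keys are required.

send_rows(
  deltas=[
    {"tx": 3,"ty": -2,"tz": -2,"rx": 0,"ry": 0,"rz": 0},
    {"tx": 6,"ty": -4,"tz": -4,"rx": 0,"ry": 0,"rz": 0},
    {"tx": 9,"ty": -6,"tz": -5,"rx": 0,"ry": 0,"rz": 0},
    {"tx": 12,"ty": -8,"tz": -6,"rx": 0,"ry": 0,"rz": 0},
    {"tx": 15,"ty": -9.7,"tz": -7,"rx": 0,"ry": 0,"rz": 0},
  ],
)

```text
time: 2.07
position: [0.2943, -0.4619, 0.2933]
tool_rot: [0.99, 0.143, 0.0, -0.0]
ft_force: [-0.1, 0.2, 0.1]
grip_width: 0.0875
```

send_rows(
  deltas=[
    {"tx": 3,"ty": -2,"tz": -2,"rx": 0,"ry": 0,"rz": 0},
    {"tx": 6,"ty": -4,"tz": -4,"rx": 0,"ry": 0,"rz": 0},
    {"tx": 9,"ty": -6,"tz": -5,"rx": 0,"ry": 0,"rz": 0},
    {"tx": 12,"ty": -8,"tz": -6,"rx": 0,"ry": 0,"rz": 0},
    {"tx": 15,"ty": -9.7,"tz": -6,"rx": 0,"ry": 0,"rz": 0},
  ],
)

```text
time: 2.48
position: [0.4116, -0.3271, 0.3553]
tool_rot: [0.99, 0.143, 0.001, 0.002]
ft_force: [0.1, -0.8, 0.1]
grip_width: 0.0869
```

send_rows(
  deltas=[
    {"tx": 3,"ty": -2,"tz": -1,"rx": 0,"ry": 0,"rz": 0},
    {"tx": 6,"ty": -4,"tz": -2,"rx": 0,"ry": 0,"rz": 0},
    {"tx": 9,"ty": -6,"tz": -3,"rx": 0,"ry": 0,"rz": 0},
    {"tx": 12,"ty": -8,"tz": -4,"rx": 0,"ry": 0,"rz": 0},
    {"tx": 14,"ty": -9,"tz": -4,"rx": 0,"ry": 0,"rz": 0},
  ],
)

```text
time: 2.9
position: [0.521, -0.1994, 0.3951]
tool_rot: [0.989, 0.145, 0.002, 0.001]
ft_force: [0.5, 0.3, 0.5]
grip_width: 0.087
```

Run:
```python
from h import *
st();c=wcam();save(c,"w2.png");np.savez("w2.npz",**{k:np.array(c[k]) for k in c})
for l,z in [("carousel_base",0),("green_bay",.03),("blue_bay",.03),("knob_grip",.125),("loading_point",.03),("cover_gap",.136)]:
    print(l,[(np.round(x["xy"]),round(x["p"],2),np.round(pt(c,*x["xy"],z),3)) for x in robot.tip_of(l,"wrist")[:2]])
P=cloud(c);im=c["color"].astype(int);x,y,z=np.moveaxis(P,-1,0)
d=(im.max(-1)<70)&(z>.12)&(z<.155)&(abs(x-.6)<.06)&(abs(y+.18)<.06)
p=P[d][:,:2];print(d.sum())
if d.sum(): print(p.mean(0),cv2.minAreaRect(p.astype(np.float32)))
```

```text
t 2.9 p [ 0.521  -0.1994  0.3951] yaw 16.64 tilt 0.28 F [0.5 0.3 0.5] w 0.087 q [-0.57  0.28  1.36  0.    1.5   0.71]
carousel_base [(array([255.,  99.]), 0.62, array([ 0.602, -0.184,  0.   ])), (array([250., 164.]), 0.45, array([ 0.497, -0.206,  0.   ]))]
green_bay [(array([252., 180.]), 0.68, array([ 0.478, -0.216,  0.03 ])), (array([311., 134.]), 0.66, array([ 0.576, -0.284,  0.03 ]))]
blue_bay [(array([284.,  29.]), 0.92, array([ 0.707, -0.197,  0.03 ]))]
knob_grip [(array([254.,  98.]), 0.77, array([ 0.599, -0.181,  0.125]))]
loading_point [(array([252., 163.]), 0.65, array([ 0.504, -0.207,  0.03 ]))]
cover_gap [(array([252., 181.]), 0.61, array([ 0.498, -0.208,  0.136]))]
723
[ 0.60361358 -0.17753328] ((0.5740731358528137, -0.17461365461349487), (0.05959733575582504, 0.07969759404659271), 79.84785461425781)
```

View pics/w2.png

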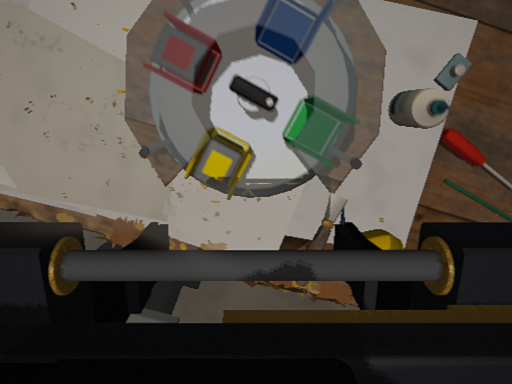

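Run:
```python
from h import *
c=dict(np.load("w2.npz"))
for uv in [(145,152),(356,163)]: print(pt(c,*uv,.14))
for uv in [(233,79),(274,103),(233,93),(254,93)]: print(uv,pt(c,*uv,.14))
cv2.imwrite("pics/w2z.png",cv2.resize(c["color"][0:200,120:390,::-1],None,fx=2.9,fy=2.9,interpolation=cv2.INTER_CUBIC))
```

```text
[ 0.49633296 -0.06832883  0.14      ]
[ 0.55961876 -0.32955112  0.14      ]
(233, 79) [ 0.6125612 -0.151125   0.14     ]
(274, 103) [ 0.60015473 -0.2066949   0.14      ]
(233, 93) [ 0.59707598 -0.15552135  0.14      ]
(254, 93) [ 0.60436489 -0.17991391  0.14      ]
```

View pics/w2z.png

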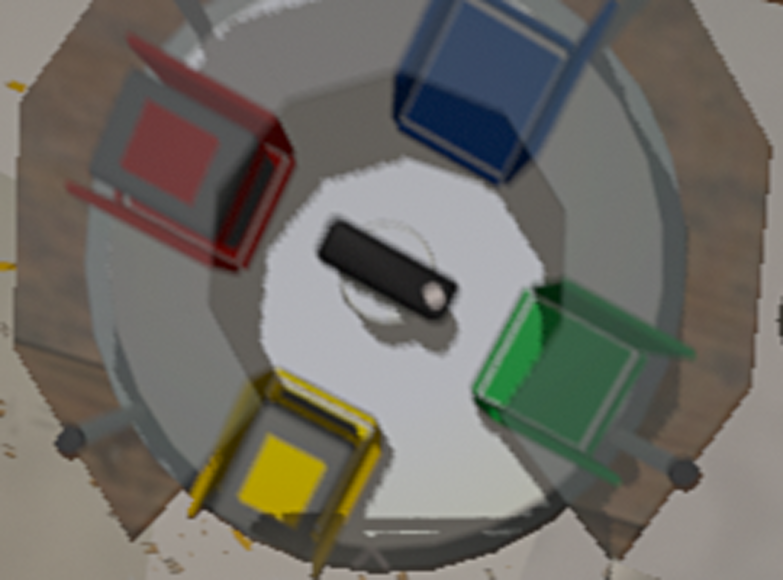

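Run:
```python
from h import *
c=dict(np.load("w2.npz"))
C=np.array([.603,-.179])
for n,uv,z in [("gl",(120+135/2.9,540/2.9),.136),("gr",(120+615/2.9,555/2.9),.136),("ptr",(120+375/2.9,555/2.9),.015)]:
    p=pt(c,*uv,z);d=p[:2]-C;print(n,np.round(p,4),np.hypot(*d),np.degrees(np.arctan2(d[1],d[0]))%360)
P=cloud(c);im=c["color"].astype(int);x,y,z=np.moveaxis(P,-1,0)
d=(im.max(-1)<70)&(z>.13)&(z<.15)&(abs(x-.6)<.06)&(abs(y+.18)<.06)
n,lab,s,ce=cv2.connectedComponentsWithStats(d.astype(np.uint8));i=1+np.argmax(s[1:,4]);m=lab==i
v,u=np.nonzero(m)
q=np.array([pt(c,a,b,.14)[:2] for a,b in zip(u,v)],np.float32)
print(m.sum(),s[i],q.mean(0),cv2.minAreaRect(q),np.median(z[m]))
w,V=np.linalg.eigh(np.cov(q.T));print("pca",np.degrees(np.arctan2(V[1,1],V[0,1])))
# bay cassette tops too: green partition
```

```text
gl [ 0.4595 -0.1037  0.136 ] 0.16207628573723068 152.331540606986
gr [ 0.515  -0.3144  0.136 ] 0.16150988413673423 236.97878302564925
ptr [ 0.4542 -0.2182  0.015 ] 0.15392410430241857 194.76130674743595
722 [230  76  47  35 722] [ 0.60364735 -0.17760119] ((0.6030413508415222, -0.17995905876159668), (0.05928235128521919, 0.019572464749217033), 78.78631591796875) 0.13881992301278737
pca 77.74476094598492
```

send_rows(
  deltas=[
    {"tx": 1.7,"ty": 0.1,"tz": 3.2,"rx": 0,"ry": 0,"rz": -0.115},
    {"tx": 3.4,"ty": 0.2,"tz": 6.4,"rx": 0,"ry": 0,"rz": -0.23},
    {"tx": 5.1,"ty": 0.3,"tz": 9.6,"rx": 0,"ry": 0,"rz": -0.345},
    {"tx": 6.8,"ty": 0.4,"tz": 12.8,"rx": 0,"ry": 0,"rz": -0.46},
    {"tx": 8.4,"ty": 0.4,"tz": 16,"rx": 0,"ry": 0,"rz": -0.575},
  ],
  claw=6,
  squeeze=30,
)

```text
time: 3.67
position: [0.6004, -0.1835, 0.2311]
tool_rot: [0.908, 0.42, 0.0, 0.0]
ft_force: [0.5, -0.0, -0.0]
grip_width: 0.0634
```

send_rows(
  deltas=[
    {"tx": 0,"ty": 0,"tz": 1,"rx": 0,"ry": 0,"rz": -0.115},
    {"tx": 0,"ty": 0,"tz": 2,"rx": 0,"ry": 0,"rz": -0.23},
    {"tx": 0,"ty": 0,"tz": 3,"rx": 0,"ry": 0,"rz": -0.345},
    {"tx": 0,"ty": 0,"tz": 4,"rx": 0,"ry": 0,"rz": -0.46},
    {"tx": 0,"ty": 0,"tz": 4,"rx": 0,"ry": 0,"rz": -0.505},
  ],
)

```text
time: 4.08
position: [0.5982, -0.1829, 0.1899]
tool_rot: [0.774, 0.633, -0.001, -0.002]
ft_force: [-0.7, 0.7, 0.1]
grip_width: 0.0602
```

Run:
```python
from h import *
st();print(rel([.603,-.179,.110]))
c=wcam();save(c,"w3.png")
```

```text
t 4.08 p [ 0.5982 -0.1829  0.1899] yaw 78.51 tilt 0.3 F [-0.7  0.7  0.1] w 0.0602 q [-0.47  0.57  1.46 -0.    1.12 -0.27]
[0.46723997 0.43221214 7.9871897 ]
```

View pics/w3.png

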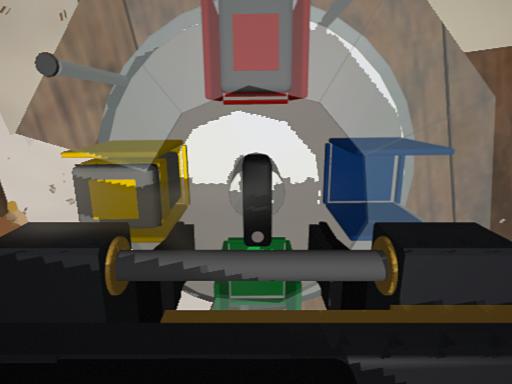

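send_rows(
  deltas=[
    {"tx": 0.47,"ty": 0.43,"tz": 2,"rx": 0,"ry": 0,"rz": 0},
    {"tx": 0.47,"ty": 0.43,"tz": 4,"rx": 0,"ry": 0,"rz": 0},
    {"tx": 0.47,"ty": 0.43,"tz": 6,"rx": 0,"ry": 0,"rz": 0},
    {"tx": 0.47,"ty": 0.43,"tz": 7.9,"rx": 0,"ry": 0,"rz": 0},
    {"tx": 0.47,"ty": 0.43,"tz": 7.9,"rx": 0,"ry": 0,"rz": 0},
  ],
)

```text
time: 4.55
position: [0.6026, -0.1783, 0.11]
tool_rot: [0.776, 0.631, -0.002, -0.003]
ft_force: [-1.2, 0.8, 0.6]
grip_width: 0.0598
```

send_rows(
  deltas=[
    {"tx": 0,"ty": 0,"tz": 0,"rx": 0,"ry": 0,"rz": 0},
    {"tx": 0,"ty": 0,"tz": 0,"rx": 0,"ry": 0,"rz": 0},
    {"tx": 0,"ty": 0,"tz": 0,"rx": 0,"ry": 0,"rz": 0},
    {"tx": 0,"ty": 0,"tz": 0,"rx": 0,"ry": 0,"rz": 0},
    {"tx": 0,"ty": 0,"tz": 0,"rx": 0,"ry": 0,"rz": 0},
  ],
  claw=1,
  squeeze=20,
)

```text
time: 4.97
position: [0.6062, -0.1787, 0.1148]
tool_rot: [0.775, 0.632, 0.0, 0.001]
ft_force: [0.8, 0.4, 0.0]
grip_width: 0.0343
```

Run:
```python
from h import *
st()
```

```text
t 4.97 p [ 0.6062 -0.1787  0.1148] yaw 78.36 tilt 0.13 F [0.8 0.4 0. ] w 0.0343 q [-0.46  0.67  1.51 -0.    0.97 -0.26]
```

send_rows(
  deltas=[
    {"tx": 0,"ty": 0,"tz": 0,"rx": 0,"ry": 0,"rz": 0},
    {"tx": 0,"ty": 0,"tz": 0,"rx": 0,"ry": 0,"rz": 0},
    {"tx": 0,"ty": 0,"tz": 0,"rx": 0,"ry": 0,"rz": 0},
    {"tx": 0,"ty": 0,"tz": 0,"rx": 0,"ry": 0,"rz": 0},
    {"tx": 0,"ty": 0,"tz": 0,"rx": 0,"ry": 0,"rz": 0},
  ],
)

```text
time: 5.38
position: [0.6031, -0.1777, 0.1139]
tool_rot: [0.775, 0.632, -0.002, -0.002]
ft_force: [-5.5, -0.3, 5.1]
grip_width: 0.0198
```

Run:
```python
from h import *
st()
```

```text
t 5.38 p [ 0.6031 -0.1777  0.1139] yaw 78.41 tilt 0.31 F [-5.5 -0.3  5.1] w 0.0198 q [-0.46  0.67  1.51 -0.    0.97 -0.26]
```

send_rows(
  deltas=[
    {"tx": 0,"ty": 0,"tz": 0,"rx": 0,"ry": 0,"rz": 0.1},
    {"tx": 0,"ty": 0,"tz": 0,"rx": 0,"ry": 0,"rz": 0.2},
    {"tx": 0,"ty": 0,"tz": 0,"rx": 0,"ry": 0,"rz": 0.3},
    {"tx": 0,"ty": 0,"tz": 0,"rx": 0,"ry": 0,"rz": 0.4},
    {"tx": 0,"ty": 0,"tz": 0,"rx": 0,"ry": 0,"rz": 0.5},
  ],
)

```text
time: 5.8
position: [0.6039, -0.1781, 0.1139]
tool_rot: [0.908, 0.419, -0.002, -0.001]
ft_force: [-4.2, -0.9, 3.8]
grip_width: 0.0196
```

send_rows(
  deltas=[
    {"tx": 0,"ty": 0,"tz": 0,"rx": 0,"ry": 0,"rz": 0.1},
    {"tx": 0,"ty": 0,"tz": 0,"rx": 0,"ry": 0,"rz": 0.2},
    {"tx": 0,"ty": 0,"tz": 0,"rx": 0,"ry": 0,"rz": 0.3},
    {"tx": 0,"ty": 0,"tz": 0,"rx": 0,"ry": 0,"rz": 0.4},
    {"tx": 0,"ty": 0,"tz": 0,"rx": 0,"ry": 0,"rz": 0.5},
  ],
)

```text
time: 6.22
position: [0.6044, -0.1788, 0.1139]
tool_rot: [0.984, 0.181, -0.001, 0.0]
ft_force: [-3.1, -3.0, 2.9]
grip_width: 0.0197
```

send_rows(
  deltas=[
    {"tx": 0,"ty": 0,"tz": 0,"rx": 0,"ry": 0,"rz": 0.06},
    {"tx": 0,"ty": 0,"tz": 0,"rx": 0,"ry": 0,"rz": 0.112},
    {"tx": 0,"ty": 0,"tz": 0,"rx": 0,"ry": 0,"rz": 0.112},
    {"tx": 0,"ty": 0,"tz": 0,"rx": 0,"ry": 0,"rz": 0.112},
  ],
)

```text
time: 6.55
position: [0.6044, -0.1789, 0.1139]
tool_rot: [0.992, 0.129, -0.001, 0.0]
ft_force: [-5.7, -4.0, 4.1]
grip_width: 0.02
```

Run:
```python
from h import *
st();c=wcam();save(c,"w4.png");np.savez("w4.npz",**{k:np.array(c[k]) for k in c})
```

```text
t 6.55 p [ 0.6044 -0.1789  0.1139] yaw 14.77 tilt 0.14 F [-5.7 -4.   4.1] w 0.02 q [-0.46  0.67  1.51 -0.    0.97  0.85]
```

View pics/w4.png

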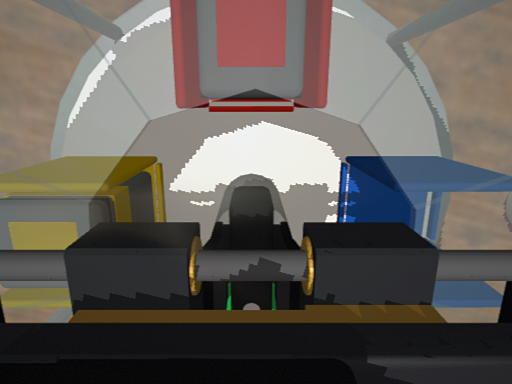

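send_rows(
  deltas=[
    {"tx": 0,"ty": 0,"tz": 0,"rx": 0,"ry": 0,"rz": 0},
    {"tx": 0,"ty": 0,"tz": 0,"rx": 0,"ry": 0,"rz": 0},
    {"tx": 0,"ty": 0,"tz": 0,"rx": 0,"ry": 0,"rz": 0},
    {"tx": 0,"ty": 0,"tz": 0,"rx": 0,"ry": 0,"rz": 0},
    {"tx": 0,"ty": 0,"tz": -1,"rx": 0,"ry": 0,"rz": 0},
  ],
  claw=5,
)

```text
time: 7.02
position: [0.6044, -0.1774, 0.1219]
tool_rot: [0.992, 0.128, -0.002, -0.001]
ft_force: [0.1, -0.1, -0.8]
grip_width: 0.0449
```

send_rows(
  deltas=[
    {"tx": 0,"ty": 0,"tz": -3,"rx": 0,"ry": 0,"rz": 0},
    {"tx": 0,"ty": 0,"tz": -7,"rx": 0,"ry": 0,"rz": 0},
    {"tx": -2,"ty": 0,"tz": -11,"rx": 0,"ry": 0,"rz": 0},
    {"tx": -4,"ty": 0,"tz": -14,"rx": 0,"ry": 0,"rz": 0},
    {"tx": -5,"ty": 0,"tz": -17,"rx": 0,"ry": 0,"rz": 0},
  ],
)

```text
time: 7.43
position: [0.5557, -0.191, 0.2965]
tool_rot: [0.992, 0.128, 0.0, 0.0]
ft_force: [0.2, -0.6, -0.1]
grip_width: 0.0495
```

send_rows(
  deltas=[
    {"tx": -1,"ty": 0,"tz": -3,"rx": 0,"ry": 0,"rz": 0},
    {"tx": -2,"ty": 0,"tz": -6,"rx": 0,"ry": 0,"rz": 0},
    {"tx": -3,"ty": 0,"tz": -9,"rx": 0,"ry": 0,"rz": 0},
    {"tx": -4,"ty": 0,"tz": -11,"rx": 0,"ry": 0,"rz": 0},
    {"tx": -4,"ty": 0,"tz": -11,"rx": 0,"ry": 0,"rz": 0},
  ],
  claw=8.7,
)

```text
time: 7.85
position: [0.5192, -0.2023, 0.4101]
tool_rot: [0.992, 0.127, 0.004, 0.004]
ft_force: [0.4, 0.5, 1.0]
grip_width: 0.0759
```

Run:
```python
from h import *
st();c=wcam();save(c,"w5.png");np.savez("w5.npz",**{k:np.array(c[k]) for k in c})
P=cloud(c);im=c["color"].astype(int);x,y,z=np.moveaxis(P,-1,0)
d=(im.max(-1)<70)&(z>.13)&(z<.15)&(abs(x-.6)<.06)&(abs(y+.18)<.06)
n,lab,s,ce=cv2.connectedComponentsWithStats(d.astype(np.uint8));i=1+np.argmax(s[1:,4]);m=lab==i
v,u=np.nonzero(m)
q=np.array([pt(c,a,b,.14)[:2] for a,b in zip(u,v)],np.float32)
w,V=np.linalg.eigh(np.cov(q.T));print(s[i],q.mean(0),cv2.minAreaRect(q),"pca",np.degrees(np.arctan2(V[1,1],V[0,1])))
for l,z in [("green_bay",.03),("loading_point",.03),("cover_gap",.136)]:
    print(l,[(np.round(x["xy"]),round(x["p"],2),np.round(pt(c,*x["xy"],z),3)) for x in robot.tip_of(l,"wrist")[:2]])
t=robot.camera("top");P=cloud(t);I=t["color"].astype(int)
# green label on cassette
m=(I[...,1]-I[...,0]>40)&(I[...,1]-I[...,2]>30)&(abs(P[...,0]-.56)<.08)&(abs(P[...,1]-.305)<.08)
v,u=np.nonzero(m);q=np.array([pt(t,a,b,.105)[:2] for a,b in zip(u,v)],np.float32);print(len(q),q.mean(0),cv2.minAreaRect(q),P[m][:,2].mean())
save(t,"t5.png");np.savez("t5.npz",**{k:np.array(t[k]) for k in t})
cv2.imwrite("pics/t5z.png",cv2.resize(t["color"][160:250,110:230,::-1],None,fx=6,fy=6,interpolation=cv2.INTER_CUBIC))
```

```text
t 7.85 p [ 0.5192 -0.2023  0.4101] yaw 14.63 tilt 0.66 F [0.4 0.5 1. ] w 0.0759 q [-0.57  0.27  1.34 -0.    1.53  0.74]
[241  68  16  51 702] [ 0.6046795  -0.17989914] ((0.6028051972389221, -0.18057870864868164), (0.06026444956660271, 0.01897275447845459), 14.83154010772705) pca -164.25747104238727
green_bay [(array([249., 164.]), 0.56, array([ 0.498, -0.208,  0.03 ]))]
loading_point [(array([244., 159.]), 0.72, array([ 0.505, -0.198,  0.03 ]))]
cover_gap [(array([247., 174.]), 0.95, array([ 0.502, -0.205,  0.136]))]
97 [0.56183404 0.301199  ] ((0.5621556639671326, 0.30153173208236694), (0.030506251379847527, 0.03332450985908508), 61.75604248046875) 0.10531848500195007
```

View pics/w5.png

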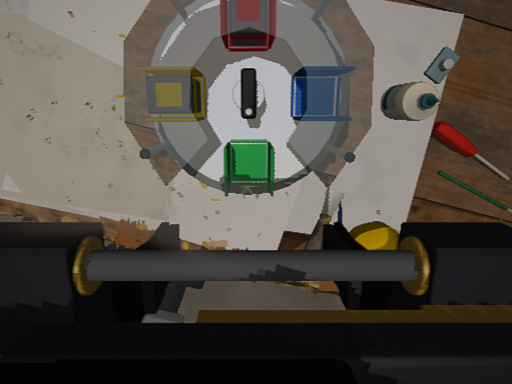

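View pics/t5z.png

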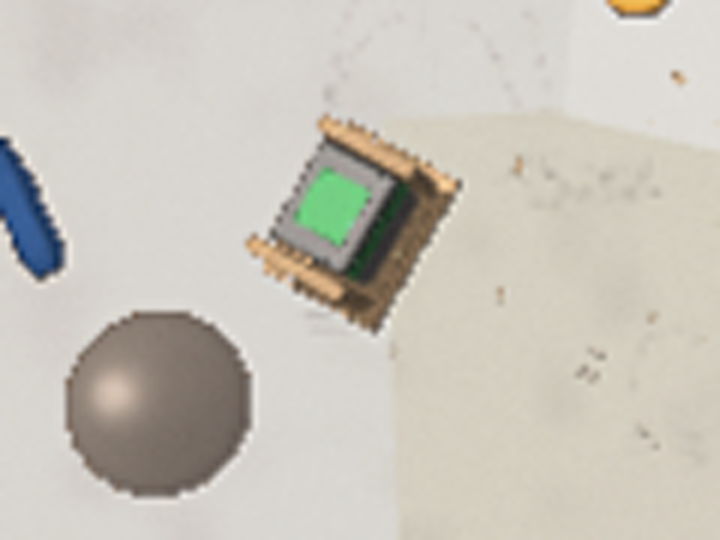

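send_rows(
  deltas=[
    {"tx": 0.9,"ty": -3.4,"tz": 0.5,"rx": 0,"ry": 0,"rz": 0},
    {"tx": 1.8,"ty": -6.8,"tz": 1,"rx": 0,"ry": 0,"rz": 0},
    {"tx": 2.6,"ty": -10.2,"tz": 1.5,"rx": 0,"ry": 0,"rz": 0},
    {"tx": 3.5,"ty": -13.6,"tz": 2,"rx": 0,"ry": 0,"rz": 0},
    {"tx": 4.4,"ty": -17,"tz": 2.5,"rx": 0,"ry": 0,"rz": 0},
  ],
)

```text
time: 8.52
position: [0.5174, -0.0236, 0.3765]
tool_rot: [0.992, 0.127, -0.002, -0.001]
ft_force: [0.4, 0.4, -0.3]
grip_width: 0.0869
```

send_rows(
  deltas=[
    {"tx": 0.9,"ty": -3.4,"tz": 0.5,"rx": 0,"ry": 0,"rz": 0},
    {"tx": 1.8,"ty": -6.8,"tz": 1,"rx": 0,"ry": 0,"rz": 0},
    {"tx": 2.6,"ty": -10.2,"tz": 1.5,"rx": 0,"ry": 0,"rz": 0},
    {"tx": 3.5,"ty": -13.6,"tz": 2,"rx": 0,"ry": 0,"rz": 0},
    {"tx": 4.4,"ty": -17,"tz": 2.5,"rx": 0,"ry": 0,"rz": 0},
  ],
)

```text
time: 8.93
position: [0.5167, 0.1522, 0.3515]
tool_rot: [0.992, 0.128, -0.002, -0.0]
ft_force: [-0.0, -0.1, 0.2]
grip_width: 0.0869
```

send_rows(
  deltas=[
    {"tx": 0.9,"ty": -3.4,"tz": 0.5,"rx": 0,"ry": 0,"rz": 0.12},
    {"tx": 1.8,"ty": -6.8,"tz": 1,"rx": 0,"ry": 0,"rz": 0.24},
    {"tx": 2.6,"ty": -10.2,"tz": 1.5,"rx": 0,"ry": 0,"rz": 0.36},
    {"tx": 3.5,"ty": -13.6,"tz": 2,"rx": 0,"ry": 0,"rz": 0.48},
    {"tx": 4.4,"ty": -17,"tz": 2.5,"rx": 0,"ry": 0,"rz": 0.6},
  ],
)

```text
time: 9.35
position: [0.5161, 0.3277, 0.3262]
tool_rot: [0.985, -0.174, -0.002, 0.001]
ft_force: [1.1, -0.0, 0.0]
grip_width: 0.0873
```

send_rows(
  deltas=[
    {"tx": 0,"ty": 0,"tz": 0,"rx": 0,"ry": 0,"rz": 0.11},
    {"tx": 0,"ty": 0,"tz": 0,"rx": 0,"ry": 0,"rz": 0.11},
    {"tx": 0,"ty": 0,"tz": 0,"rx": 0,"ry": 0,"rz": 0.11},
  ],
)

```text
time: 9.6
position: [0.5164, 0.3259, 0.3267]
tool_rot: [0.975, -0.223, -0.001, 0.001]
ft_force: [-0.5, -0.3, -0.5]
grip_width: 0.0869
```

```bash
cat >> h.py <<'E'
def cas(c,zt,near,save_as=None,full=False):
    P=cloud(c);I=c["color"].astype(int)
    m=(I[...,1]-I[...,0]>40)&(I[...,1]-I[...,2]>30)&(np.hypot(P[...,0]-near[0],P[...,1]-near[1])<.05)&(abs(P[...,2]-zt)<.008)
    v,u=np.nonzero(m);q=np.array([pt(c,a,b,zt)[:2] for a,b in zip(u,v)],np.float32)
    print("label",len(q),q.mean(0),cv2.minAreaRect(q),"z",np.median(P[m][:,2]))
    m=(np.hypot(P[...,0]-near[0],P[...,1]-near[1])<.05)&(abs(P[...,2]-zt)<.006)&(I.max(-1)-I.min(-1)<25)|m
    n,lab,s,ce=cv2.connectedComponentsWithStats(m.astype(np.uint8));i=1+np.argmax(s[1:,4]);v,u=np.nonzero(lab==i)
    q=np.array([pt(c,a,b,zt)[:2] for a,b in zip(u,v)],np.float32)
    print("lid",len(q),q.mean(0),cv2.minAreaRect(q))
E
python3 - <<'E'
from h import *
st();c=wcam();save(c,"w6.png");np.savez("w6.npz",**{k:np.array(c[k]) for k in c})
cas(c,.105,(.562,.301))
E
```

```text
t 9.6 p [0.5164 0.3259 0.3267] yaw -25.79 tilt 0.2 F [-0.5 -0.3 -0.5] w 0.0869 q [ 0.38  0.41  1.33 -0.    1.4   2.4 ]
label 801 [0.56152076 0.29824167] ((0.5614233016967773, 0.2982771098613739), (0.029925331473350525, 0.03390757739543915), 62.60099792480469) z 0.10447166336901166
lid 2158 [0.56188786 0.2978314 ] ((0.5613847970962524, 0.29782718420028687), (0.047227226197719574, 0.05908997356891632), 63.44626235961914)
```

View pics/w6.png

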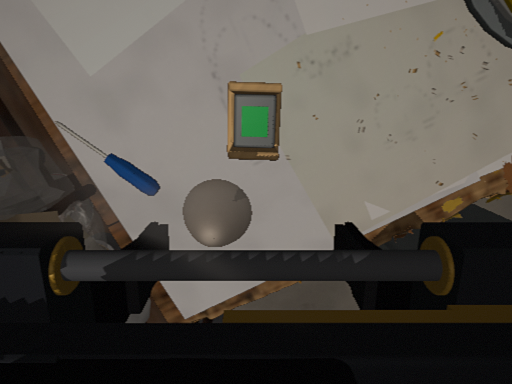

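send_rows(
  deltas=[
    {"tx": 2,"ty": 0.2,"tz": 3.5,"rx": 0,"ry": 0,"rz": 0.013},
    {"tx": 4,"ty": 0.4,"tz": 7,"rx": 0,"ry": 0,"rz": 0.013},
    {"tx": 5.25,"ty": 0.5,"tz": 10.5,"rx": 0,"ry": 0,"rz": 0.013},
    {"tx": 5.25,"ty": 0.5,"tz": 14,"rx": 0,"ry": 0,"rz": 0.013},
    {"tx": 5.25,"ty": 0.5,"tz": 17.5,"rx": 0,"ry": 0,"rz": 0.013},
  ],
  claw=8.7,
)

```text
time: 10.07
position: [0.5633, 0.296, 0.1523]
tool_rot: [0.973, -0.232, 0.0, -0.0]
ft_force: [0.5, -0.2, 0.6]
grip_width: 0.0871
```

send_rows(
  deltas=[
    {"tx": 0,"ty": 0,"tz": 0,"rx": 0,"ry": 0,"rz": 0},
    {"tx": 0,"ty": 0,"tz": 0,"rx": 0,"ry": 0,"rz": 0},
  ],
)

```text
time: 10.23
position: [0.5611, 0.2965, 0.152]
tool_rot: [0.973, -0.232, -0.002, 0.001]
ft_force: [1.0, 0.7, 0.1]
grip_width: 0.087
```

Run:
```python
from h import *
st();print(rel([.5615,.2985,.066]));c=wcam();save(c,"w7.png")
cas(c,.105,(.562,.299))
```

```text
t 10.23 p [0.5611 0.2965 0.152 ] yaw -26.8 tilt 0.3 F [1.  0.7 0.1] w 0.087 q [ 0.31  0.62  1.47 -0.    1.05  2.35]
[-0.01932858 -0.22469486  8.59483456]
label 1015 [0.5541426  0.30109936] ((0.5577607154846191, 0.3008282482624054), (0.02848764881491661, 0.024118706583976746), 63.110599517822266) z 0.10456752553069787
lid 4470 [0.5639006  0.29666057] ((0.5643129348754883, 0.2967787981033325), (0.046536508947610855, 0.0556965246796608), 63.13673400878906)
```

View pics/w7.png

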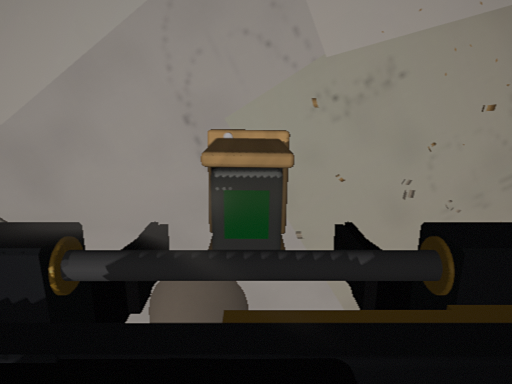

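send_rows(
  deltas=[
    {"tx": 0,"ty": -0.15,"tz": 2,"rx": 0,"ry": 0,"rz": 0},
    {"tx": 0,"ty": -0.15,"tz": 4,"rx": 0,"ry": 0,"rz": 0},
    {"tx": 0,"ty": -0.15,"tz": 6,"rx": 0,"ry": 0,"rz": 0},
    {"tx": 0,"ty": -0.15,"tz": 8,"rx": 0,"ry": 0,"rz": 0},
    {"tx": 0,"ty": -0.15,"tz": 8.6,"rx": 0,"ry": 0,"rz": 0},
  ],
)

```text
time: 10.7
position: [0.5635, 0.2996, 0.0683]
tool_rot: [0.973, -0.231, 0.001, -0.0]
ft_force: [-0.9, 0.2, 1.0]
grip_width: 0.0871
```

send_rows(
  deltas=[
    {"tx": 0,"ty": 0,"tz": 0,"rx": 0,"ry": 0,"rz": 0},
    {"tx": 0,"ty": 0,"tz": 0,"rx": 0,"ry": 0,"rz": 0},
    {"tx": 0,"ty": 0,"tz": 0,"rx": 0,"ry": 0,"rz": 0},
    {"tx": 0,"ty": 0,"tz": 0,"rx": 0,"ry": 0,"rz": 0},
    {"tx": 0,"ty": 0,"tz": 0,"rx": 0,"ry": 0,"rz": 0},
  ],
  claw=4,
  squeeze=20,
)

```text
time: 11.12
position: [0.5638, 0.2999, 0.0691]
tool_rot: [0.973, -0.231, 0.001, -0.001]
ft_force: [0.2, -0.1, 0.1]
grip_width: 0.0613
```

send_rows(
  deltas=[
    {"tx": 0,"ty": 0,"tz": 0,"rx": 0,"ry": 0,"rz": 0},
    {"tx": 0,"ty": 0,"tz": 0,"rx": 0,"ry": 0,"rz": 0},
    {"tx": 0,"ty": 0,"tz": 0,"rx": 0,"ry": 0,"rz": 0},
    {"tx": 0,"ty": 0,"tz": 0,"rx": 0,"ry": 0,"rz": 0},
    {"tx": 0,"ty": 0,"tz": 0,"rx": 0,"ry": 0,"rz": 0},
  ],
)

```text
time: 11.53
position: [0.5629, 0.2994, 0.068]
tool_rot: [0.973, -0.231, 0.0, 0.0]
ft_force: [-0.7, -1.4, 4.8]
grip_width: 0.0478
```

Run:
```python
from h import *
st();print(rel([.41,.21,.22]),rel([.41,.21,.052]))
```

```text
t 11.53 p [0.5629 0.2994 0.068 ] yaw -26.76 tilt 0.02 F [-0.7 -1.4  4.8] w 0.0478 q [ 0.31  0.74  1.51 -0.    0.89  2.35]
[ -9.62316244  14.87247262 -15.20277671] [-9.62819534 14.87272804  1.59722253]
```

send_rows(
  deltas=[
    {"tx": 0,"ty": 0,"tz": -1.5,"rx": 0,"ry": 0,"rz": 0},
    {"tx": 0,"ty": 0,"tz": -4,"rx": 0,"ry": 0,"rz": 0},
    {"tx": 0,"ty": 0,"tz": -7,"rx": 0,"ry": 0,"rz": 0},
    {"tx": 0,"ty": 0,"tz": -10,"rx": 0,"ry": 0,"rz": 0},
    {"tx": 0,"ty": 0,"tz": -13,"rx": 0,"ry": 0,"rz": 0},
  ],
)

```text
time: 11.95
position: [0.5619, 0.2994, 0.1975]
tool_rot: [0.973, -0.232, -0.001, 0.001]
ft_force: [0.6, 0.4, -2.5]
grip_width: 0.0476
```

Run:
```python
from h import *
st();c=robot.camera("scene");save(c,"s8.png")
cv2.imwrite("pics/s8z.png",cv2.resize(c["color"][70:230,190:370,::-1],None,fx=4,fy=3.7,interpolation=cv2.INTER_CUBIC))
```

```text
t 11.95 p [0.5619 0.2994 0.1975] yaw -26.78 tilt 0.15 F [ 0.6  0.4 -2.5] w 0.0476 q [0.31 0.57 1.42 0.   1.15 2.35]
```

View pics/s8z.png

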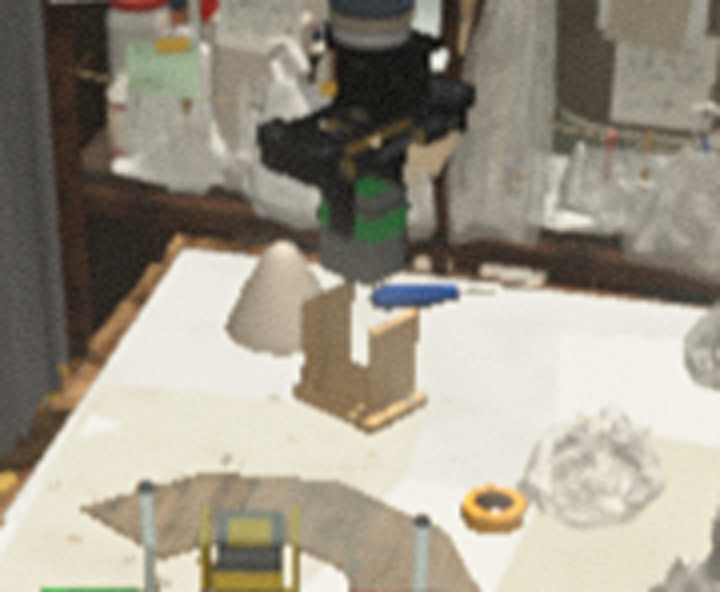

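send_rows(
  deltas=[
    {"tx": -1.2,"ty": 1.9,"tz": 0,"rx": 0,"ry": 0,"rz": 0},
    {"tx": -3.2,"ty": 5,"tz": 0,"rx": 0,"ry": 0,"rz": 0},
    {"tx": -5.4,"ty": 8.4,"tz": 0,"rx": 0,"ry": 0,"rz": 0},
    {"tx": -7.6,"ty": 11.8,"tz": 0.5,"rx": 0,"ry": 0,"rz": 0},
    {"tx": -9.5,"ty": 14.7,"tz": 2,"rx": 0,"ry": 0,"rz": 0},
  ],
)

```text
time: 12.42
position: [0.4099, 0.2104, 0.1779]
tool_rot: [0.973, -0.231, 0.001, -0.0]
ft_force: [0.6, -0.8, -2.4]
grip_width: 0.048
```

send_rows(
  deltas=[
    {"tx": 0,"ty": 0,"tz": 2,"rx": 0,"ry": 0,"rz": 0},
    {"tx": 0,"ty": 0,"tz": 4,"rx": 0,"ry": 0,"rz": 0},
    {"tx": 0,"ty": 0,"tz": 6,"rx": 0,"ry": 0,"rz": 0},
    {"tx": 0,"ty": 0,"tz": 8,"rx": 0,"ry": 0,"rz": 0},
    {"tx": 0,"ty": 0,"tz": 9.5,"rx": 0,"ry": 0,"rz": 0},
  ],
)

```text
time: 12.83
position: [0.411, 0.2109, 0.0807]
tool_rot: [0.973, -0.232, -0.001, 0.0]
ft_force: [0.1, 0.6, -3.4]
grip_width: 0.0479
```

send_rows(
  deltas=[
    {"tx": 0,"ty": 0,"tz": 1,"rx": 0,"ry": 0,"rz": 0},
    {"tx": 0,"ty": 0,"tz": 1.7,"rx": 0,"ry": 0,"rz": 0},
    {"tx": 0,"ty": 0,"tz": 2.1,"rx": 0,"ry": 0,"rz": 0},
    {"tx": 0,"ty": 0,"tz": 2.1,"rx": 0,"ry": 0,"rz": 0},
    {"tx": 0,"ty": 0,"tz": 2.1,"rx": 0,"ry": 0,"rz": 0},
  ],
)

```text
time: 13.25
position: [0.4119, 0.2112, 0.0616]
tool_rot: [0.973, -0.231, 0.0, -0.0]
ft_force: [-0.4, 0.6, -1.3]
grip_width: 0.0475
```

Run:
```python
from h import *
st()
```

```text
t 13.25 p [0.4119 0.2112 0.0616] yaw -26.77 tilt 0.01 F [-0.4  0.6 -1.3] w 0.0475 q [0.23 0.6  1.97 0.   0.57 2.27]
```

send_rows(
  deltas=[
    {"tx": 0,"ty": 0,"tz": 0.3,"rx": 0,"ry": 0,"rz": 0},
    {"tx": 0,"ty": 0,"tz": 0.6,"rx": 0,"ry": 0,"rz": 0},
    {"tx": 0,"ty": 0,"tz": 0.6,"rx": 0,"ry": 0,"rz": 0},
  ],
)

```text
time: 13.5
position: [0.4119, 0.2111, 0.0556]
tool_rot: [0.973, -0.231, 0.0, -0.0]
ft_force: [-0.4, 1.1, -2.5]
grip_width: 0.0481
```

send_rows(
  deltas=[
    {"tx": 0,"ty": 0,"tz": 0.15,"rx": 0,"ry": 0,"rz": 0},
    {"tx": 0,"ty": 0,"tz": 0.15,"rx": 0,"ry": 0,"rz": 0},
  ],
)

```text
time: 13.67
position: [0.4118, 0.2111, 0.0541]
tool_rot: [0.973, -0.231, 0.0, -0.0]
ft_force: [-0.1, 0.4, -1.7]
grip_width: 0.0479
```

send_rows(
  deltas=[
    {"tx": 0,"ty": 0,"tz": 0.15,"rx": 0,"ry": 0,"rz": 0},
    {"tx": 0,"ty": 0,"tz": 0.15,"rx": 0,"ry": 0,"rz": 0},
  ],
)

```text
time: 13.83
position: [0.4119, 0.211, 0.0528]
tool_rot: [0.973, -0.231, 0.0, 0.0]
ft_force: [-0.2, -1.1, 0.8]
grip_width: 0.0479
```

send_rows(
  deltas=[
    {"tx": 0,"ty": 0,"tz": 0.05,"rx": 0,"ry": 0,"rz": 0},
    {"tx": 0,"ty": 0,"tz": 0.05,"rx": 0,"ry": 0,"rz": 0},
    {"tx": 0,"ty": 0,"tz": 0.05,"rx": 0,"ry": 0,"rz": 0},
    {"tx": 0,"ty": 0,"tz": 0.05,"rx": 0,"ry": 0,"rz": 0},
    {"tx": 0,"ty": 0,"tz": 0.05,"rx": 0,"ry": 0,"rz": 0},
  ],
  claw=8.7,
)

```text
time: 14.25
position: [0.4119, 0.2111, 0.0521]
tool_rot: [0.973, -0.231, 0.0, -0.0]
ft_force: [-0.0, 0.1, 0.7]
grip_width: 0.0734
```

send_rows(
  deltas=[
    {"tx": 0,"ty": 0,"tz": 0,"rx": 0,"ry": 0,"rz": 0},
    {"tx": 0,"ty": 0,"tz": 0,"rx": 0,"ry": 0,"rz": 0},
    {"tx": 0,"ty": 0,"tz": 0,"rx": 0,"ry": 0,"rz": 0},
    {"tx": 0,"ty": 0,"tz": 0,"rx": 0,"ry": 0,"rz": 0},
    {"tx": 0,"ty": 0,"tz": 0,"rx": 0,"ry": 0,"rz": 0},
  ],
)

```text
time: 14.67
position: [0.4118, 0.2111, 0.052]
tool_rot: [0.973, -0.231, -0.0, -0.0]
ft_force: [0.6, 0.9, -0.2]
grip_width: 0.0865
```

send_rows(
  deltas=[
    {"tx": 0,"ty": 0,"tz": -2,"rx": 0,"ry": 0,"rz": 0},
    {"tx": 0,"ty": 0,"tz": -5,"rx": 0,"ry": 0,"rz": 0},
    {"tx": -1,"ty": 0,"tz": -8.5,"rx": 0,"ry": 0,"rz": 0},
    {"tx": -2.5,"ty": 0,"tz": -12,"rx": 0,"ry": 0,"rz": 0},
    {"tx": -4,"ty": 0,"tz": -15.5,"rx": 0,"ry": 0,"rz": 0},
  ],
)

```text
time: 15.08
position: [0.3754, 0.229, 0.2084]
tool_rot: [0.973, -0.232, -0.0, 0.0]
ft_force: [0.5, -0.1, 0.3]
grip_width: 0.0873
```

Run:
```python
from h import *
st();c=wcam();save(c,"w9.png");np.savez("w9.npz",**{k:np.array(c[k]) for k in c})
cas(c,.09,(.412,.211))
```

```text
t 15.08 p [0.3754 0.229  0.2084] yaw -26.83 tilt 0.04 F [ 0.5 -0.1  0.3] w 0.0873 q [0.29 0.3  1.89 0.   0.95 2.33]
label 1477 [0.40927753 0.2110288 ] ((0.408580482006073, 0.21127043664455414), (0.0304856114089489, 0.03541499748826027), 63.16777420043945) z 0.08944096876290863
lid 3755 [0.41103524 0.20972246] ((0.4102325141429901, 0.20997509360313416), (0.04717482626438141, 0.05722545459866524), 62.97523880004883)
```

View pics/w9.png

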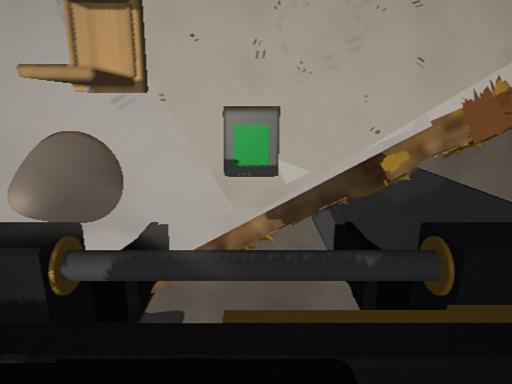

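send_rows(
  deltas=[
    {"tx": 1,"ty": 0,"tz": 0,"rx": 0,"ry": 0,"rz": -0.12},
    {"tx": 2,"ty": 0,"tz": 0,"rx": 0,"ry": 0,"rz": -0.24},
    {"tx": 3,"ty": 0,"tz": 0,"rx": 0,"ry": 0,"rz": -0.36},
    {"tx": 3.97,"ty": 0.1,"tz": 0,"rx": 0,"ry": 0,"rz": -0.48},
    {"tx": 3.97,"ty": 0.1,"tz": 0,"rx": 0,"ry": 0,"rz": -0.6},
  ],
)

```text
time: 15.55
position: [0.4129, 0.2097, 0.2071]
tool_rot: [0.998, 0.069, 0.001, 0.0]
ft_force: [0.1, 1.1, 0.6]
grip_width: 0.0873
```

send_rows(
  deltas=[
    {"tx": 0,"ty": 0,"tz": 0,"rx": 0,"ry": 0,"rz": -0.12},
    {"tx": 0,"ty": 0,"tz": 1,"rx": 0,"ry": 0,"rz": -0.24},
    {"tx": 0,"ty": 0,"tz": 2,"rx": 0,"ry": 0,"rz": -0.36},
    {"tx": 0,"ty": 0,"tz": 3,"rx": 0,"ry": 0,"rz": -0.48},
    {"tx": 0,"ty": 0,"tz": 4,"rx": 0,"ry": 0,"rz": -0.6},
  ],
)

```text
time: 15.97
position: [0.4109, 0.2102, 0.1665]
tool_rot: [0.933, 0.361, 0.0, -0.0]
ft_force: [-0.2, 0.0, 0.2]
grip_width: 0.0869
```

send_rows(
  deltas=[
    {"tx": 0,"ty": 0,"tz": 1,"rx": 0,"ry": 0,"rz": -0.12},
    {"tx": 0,"ty": 0,"tz": 2,"rx": 0,"ry": 0,"rz": -0.24},
    {"tx": 0,"ty": 0,"tz": 2.5,"rx": 0,"ry": 0,"rz": -0.369},
    {"tx": 0,"ty": 0,"tz": 2.5,"rx": 0,"ry": 0,"rz": -0.369},
    {"tx": 0,"ty": 0,"tz": 2.5,"rx": 0,"ry": 0,"rz": -0.369},
  ],
)

```text
time: 16.38
position: [0.4108, 0.2102, 0.1417]
tool_rot: [0.853, 0.522, -0.0, -0.0]
ft_force: [0.5, 0.2, 0.1]
grip_width: 0.087
```

Run:
```python
from h import *
st();print(rel([.4105,.2105,.052]));c=wcam();save(c,"w10.png")
cas(c,.09,(.412,.211))
t=robot.camera("top");save(t,"t10.png")
```

```text
t 16.38 p [0.4108 0.2102 0.1417] yaw 62.96 tilt 0.06 F [0.5 0.2 0.1] w 0.087 q [ 0.23  0.44  1.91 -0.    0.78  0.7 ]
[ 0.01864803 -0.03025929  8.97079363]
label 1559 [0.41124913 0.20968889] ((0.4107152819633484, 0.210443913936615), (0.02914433367550373, 0.03380138799548149), 62.975364685058594) z 0.0894529053387893
lid 5195 [0.4120643  0.21191505] ((0.4115787446498871, 0.21156328916549683), (0.046749360859394073, 0.05865860357880592), 62.971431732177734)
```

View pics/w10.png

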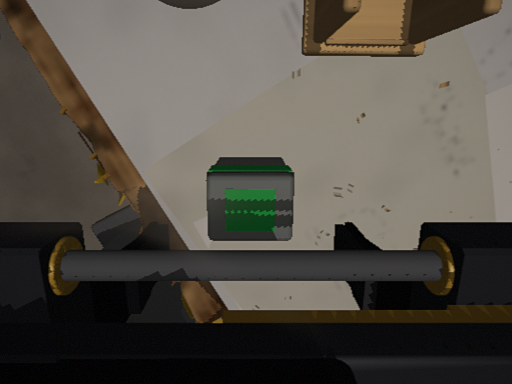

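send_rows(
  deltas=[
    {"tx": 0,"ty": 0,"tz": 2,"rx": 0,"ry": 0,"rz": 0},
    {"tx": 0,"ty": 0,"tz": 4,"rx": 0,"ry": 0,"rz": 0},
    {"tx": 0,"ty": 0,"tz": 6,"rx": 0,"ry": 0,"rz": 0},
    {"tx": 0,"ty": 0,"tz": 8,"rx": 0,"ry": 0,"rz": 0},
    {"tx": 0,"ty": 0,"tz": 8.8,"rx": 0,"ry": 0,"rz": 0},
  ],
)

```text
time: 16.9
position: [0.4105, 0.2101, 0.0527]
tool_rot: [0.853, 0.523, -0.001, -0.0]
ft_force: [0.1, 0.4, 0.2]
grip_width: 0.0868
```

send_rows(
  deltas=[
    {"tx": 0,"ty": 0,"tz": 0,"rx": 0,"ry": 0,"rz": 0},
    {"tx": 0,"ty": 0,"tz": 0,"rx": 0,"ry": 0,"rz": 0},
    {"tx": 0,"ty": 0,"tz": 0,"rx": 0,"ry": 0,"rz": 0},
    {"tx": 0,"ty": 0,"tz": 0,"rx": 0,"ry": 0,"rz": 0},
    {"tx": 0,"ty": 0,"tz": 0,"rx": 0,"ry": 0,"rz": 0},
  ],
  claw=5,
  squeeze=20,
)

```text
time: 17.32
position: [0.4115, 0.2105, 0.055]
tool_rot: [0.852, 0.523, 0.001, 0.0]
ft_force: [-2.9, 1.6, 1.1]
grip_width: 0.0611
```

send_rows(
  deltas=[
    {"tx": 0,"ty": 0,"tz": 0,"rx": 0,"ry": 0,"rz": 0},
    {"tx": 0,"ty": 0,"tz": 0,"rx": 0,"ry": 0,"rz": 0},
    {"tx": 0,"ty": 0,"tz": 0,"rx": 0,"ry": 0,"rz": 0},
  ],
)

```text
time: 17.57
position: [0.4111, 0.2105, 0.0549]
tool_rot: [0.852, 0.523, 0.001, 0.0]
ft_force: [-0.9, 0.4, 6.8]
grip_width: 0.0594
```

Run:
```python
from h import *
st()
```

```text
t 17.57 p [0.4111 0.2105 0.0549] yaw 63.12 tilt 0.06 F [-0.9  0.4  6.8] w 0.0594 q [0.23 0.62 1.97 0.   0.55 0.7 ]
```

send_rows(
  deltas=[
    {"tx": 0,"ty": 0,"tz": -1.5,"rx": 0,"ry": 0,"rz": 0},
    {"tx": 0,"ty": 0,"tz": -4,"rx": 0,"ry": 0,"rz": 0},
    {"tx": 0,"ty": 0,"tz": -7.5,"rx": 0,"ry": 0,"rz": 0},
    {"tx": 0,"ty": 0,"tz": -11,"rx": 0,"ry": 0,"rz": 0},
    {"tx": 0,"ty": 0,"tz": -14.5,"rx": 0,"ry": 0,"rz": 0},
  ],
)

```text
time: 17.98
position: [0.4103, 0.21, 0.2003]
tool_rot: [0.852, 0.523, -0.001, -0.0]
ft_force: [0.1, -0.0, -2.7]
grip_width: 0.0599
```

send_rows(
  deltas=[
    {"tx": 0,"ty": 0,"tz": -2,"rx": 0,"ry": 0,"rz": -0.1},
    {"tx": 0,"ty": 0,"tz": -2.5,"rx": 0,"ry": 0,"rz": -0.22},
    {"tx": 0,"ty": 0,"tz": -2.5,"rx": 0,"ry": 0,"rz": -0.34},
    {"tx": 0,"ty": 0,"tz": -2.5,"rx": 0,"ry": 0,"rz": -0.46},
    {"tx": 0,"ty": 0,"tz": -2.5,"rx": 0,"ry": 0,"rz": -0.58},
  ],
)

```text
time: 18.4
position: [0.4106, 0.2102, 0.2243]
tool_rot: [0.665, 0.747, 0.0, 0.0]
ft_force: [-0.4, 0.2, -2.1]
grip_width: 0.0599
```

send_rows(
  deltas=[
    {"tx": 0,"ty": 0,"tz": 0,"rx": 0,"ry": 0,"rz": -0.1},
    {"tx": 0,"ty": 0,"tz": 0,"rx": 0,"ry": 0,"rz": -0.15},
    {"tx": 0,"ty": 0,"tz": 0,"rx": 0,"ry": 0,"rz": -0.15},
  ],
)

```text
time: 18.65
position: [0.4105, 0.2101, 0.2238]
tool_rot: [0.609, 0.793, -0.0, -0.0]
ft_force: [-0.4, 0.7, -1.6]
grip_width: 0.0598
```

Run:
```python
from h import *
st();print(rel([.5015,-.2058,.215]))
t=robot.camera("top");save(t,"t11.png");np.savez("t11.npz",**{k:np.array(t[k]) for k in t})
for nm in ["w5.npz","t11.npz"]:
    c=dict(np.load(nm));P=cloud(c);I=c["color"].astype(int);x,y,z=np.moveaxis(P,-1,0)
    g=(I[...,1]-I[...,0]>25)&(I[...,1]-I[...,2]>15)&(np.hypot(x-.5,y+.206)<.08)
    for lo,hi,zz in [(.113,.126,.12),(.02,.036,.03)]:
        m=g&(z>lo)&(z<hi)
        if m.sum()<5: print(nm,m.sum());continue
        p=P[m][:,:2].astype(np.float32)
        print(nm,zz,m.sum(),p.mean(0),cv2.minAreaRect(p))
c=dict(np.load("w5.npz"));cv2.imwrite("pics/w5z.png",cv2.resize(c["color"][90:220,180:320,::-1],None,fx=5,fy=4.6,interpolation=cv2.INTER_CUBIC))
```

```text
t 18.65 p [0.4105 0.2101 0.2238] yaw 105.0 tilt 0.05 F [-0.4  0.7 -1.6] w 0.0598 q [ 0.23  0.31  1.83 -0.    1.01 -0.03]
[-42.5292039   -1.96885231   0.89181621]
w5.npz 0.12 274 [ 0.50651366 -0.20389158] ((0.502918004989624, -0.20673638582229614), (0.06756162643432617, 0.06821990758180618), 15.607263565063477)
w5.npz 0.03 1326 [ 0.5016679  -0.20714103] ((0.499750018119812, -0.20122860372066498), (0.07496041059494019, 0.07061437517404556), 14.927337646484375)
t11.npz 0.12 74 [ 0.50202066 -0.20524886] ((0.5025662183761597, -0.2041040062904358), (0.06932998448610306, 0.07030630856752396), 15.467082023620605)
t11.npz 0.03 271 [ 0.5034711 -0.2108399] ((0.5033153295516968, -0.2078346461057663), (0.0769646167755127, 0.056451790034770966), 13.964171409606934)
```

View pics/w5z.png

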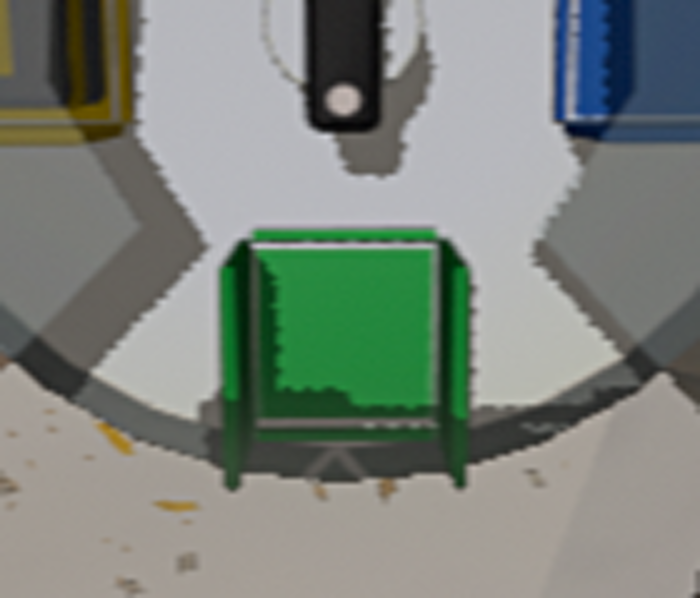

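send_rows(
  deltas=[
    {"tx": -1.5,"ty": -0.1,"tz": 0,"rx": 0,"ry": 0,"rz": 0},
    {"tx": -4,"ty": -0.2,"tz": 0,"rx": 0,"ry": 0,"rz": 0},
    {"tx": -7.5,"ty": -0.4,"tz": 0,"rx": 0,"ry": 0,"rz": 0},
    {"tx": -11,"ty": -0.5,"tz": 0,"rx": 0,"ry": 0,"rz": 0},
    {"tx": -14.5,"ty": -0.6,"tz": 0,"rx": 0,"ry": 0,"rz": 0},
  ],
)

```text
time: 19.12
position: [0.4425, 0.0675, 0.224]
tool_rot: [0.609, 0.793, -0.0, -0.0]
ft_force: [0.2, -0.1, -1.4]
grip_width: 0.0597
```

send_rows(
  deltas=[
    {"tx": -3.5,"ty": -0.2,"tz": 0,"rx": 0,"ry": 0,"rz": 0},
    {"tx": -7,"ty": -0.3,"tz": 0,"rx": 0,"ry": 0,"rz": 0},
    {"tx": -10.5,"ty": -0.5,"tz": 0,"rx": 0,"ry": 0,"rz": 0},
    {"tx": -14,"ty": -0.6,"tz": 0,"rx": 0,"ry": 0,"rz": 0},
    {"tx": -17,"ty": -0.8,"tz": 0,"rx": 0,"ry": 0,"rz": 0},
  ],
)

```text
time: 19.53
position: [0.4793, -0.1001, 0.2241]
tool_rot: [0.61, 0.792, -0.0, 0.001]
ft_force: [1.0, 0.9, -0.9]
grip_width: 0.0599
```

send_rows(
  deltas=[
    {"tx": -3,"ty": -0.2,"tz": 0,"rx": 0,"ry": 0,"rz": 0},
    {"tx": -6,"ty": -0.3,"tz": 0,"rx": 0,"ry": 0,"rz": 0},
    {"tx": -9,"ty": -0.4,"tz": 0,"rx": 0,"ry": 0,"rz": 0},
    {"tx": -11,"ty": -0.5,"tz": 0,"rx": 0,"ry": 0,"rz": 0},
    {"tx": -11,"ty": -0.5,"tz": 0,"rx": 0,"ry": 0,"rz": 0},
  ],
)

```text
time: 19.95
position: [0.5039, -0.2102, 0.224]
tool_rot: [0.611, 0.792, -0.001, 0.002]
ft_force: [1.5, 0.1, -2.4]
grip_width: 0.0598
```

Run:
```python
from h import *
st();print(rel([.502,-.2057,.085]))
c=wcam();save(c,"w12.png");np.savez("w12.npz",**{k:np.array(c[k]) for k in c})
t=robot.camera("top");cv2.imwrite("pics/t12z.png",cv2.resize(t["color"][130:260,250:400,::-1],None,fx=5,fy=4.6,interpolation=cv2.INTER_CUBIC))
```

```text
t 19.95 p [ 0.5039 -0.2102  0.224 ] yaw 104.66 tilt 0.26 F [ 1.5  0.1 -2.4] w 0.0598 q [-0.6   0.42  1.63 -0.    1.09 -0.85]
[ 0.54219047 -0.09614762 13.90183085]
```

View pics/w12.png

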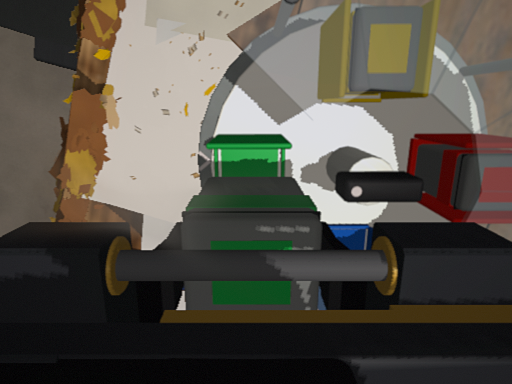

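View pics/t12z.png

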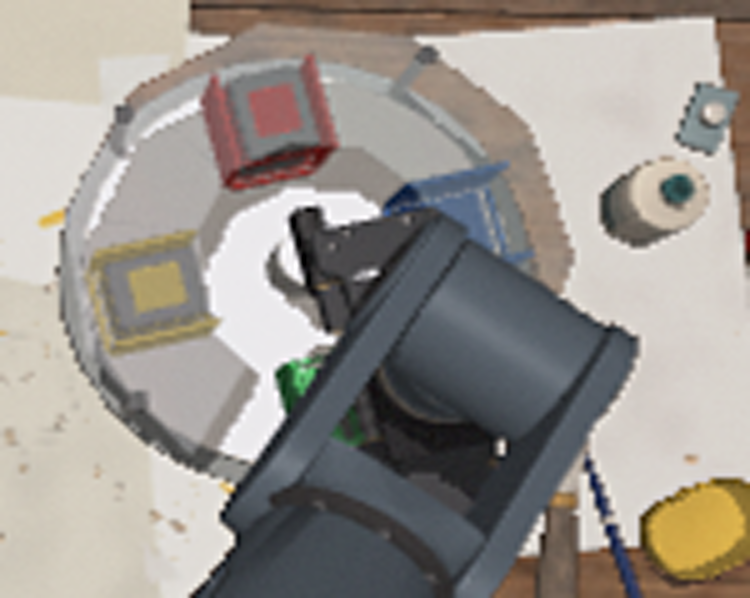

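Run:
```python
from h import *
st();print(rel([.502,-.2057,.085]))
c=wcam();P=cloud(c);I=c["color"].astype(int);x,y,z=np.moveaxis(P,-1,0)
g=(I[...,1]-I[...,0]>25)&(I[...,1]-I[...,2]>15)&(np.hypot(x-.5,y+.17)<.06)&(z>.112)&(z<.126)
v,u=np.nonzero(g);print(g.sum(),v.min(),v.max(),u.min(),u.max())
p=P[g][:,:2].astype(np.float32);r=cv2.minAreaRect(p);print(r)
# expected: partition centre = bay + 33ish*tangent ; axis via bay
save(c,"w13.png")
cv2.imwrite("pics/w13z.png",cv2.resize(c["color"][120:250,170:340,::-1],None,fx=4.5,fy=4.5,interpolation=cv2.INTER_CUBIC))
```

```text
t 20.05 p [ 0.5019 -0.2056  0.2235] yaw 104.79 tilt 0.09 F [-0.5  0.4 -2.8] w 0.0596 q [-0.6   0.42  1.64  0.    1.09 -0.85]
[-0.03593842  0.0142972  13.85417148]
571 150 156 208 292
((0.4929613471031189, -0.17565229535102844), (0.06827389448881149, 0.004896415863186121), 14.809536933898926)
```

View pics/w13z.png

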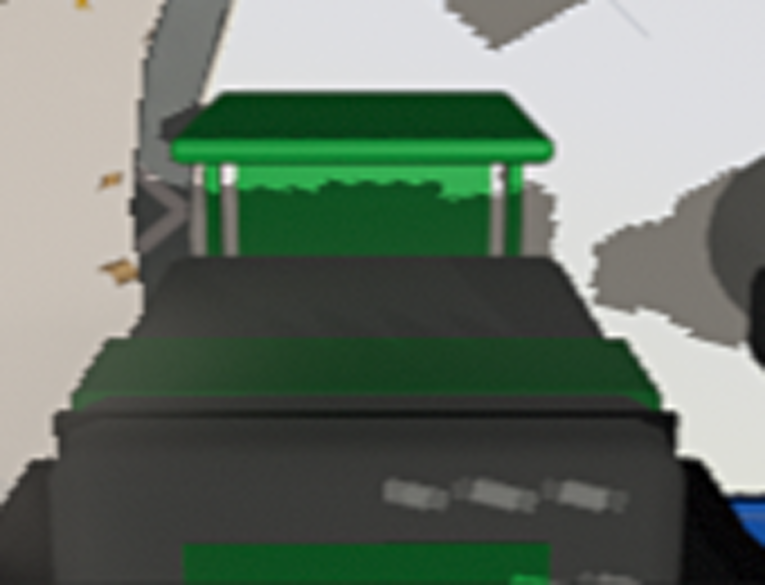

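send_rows(
  deltas=[
    {"tx": -0.05,"ty": 0,"tz": 1.5,"rx": 0,"ry": 0,"rz": 0},
    {"tx": -0.05,"ty": 0,"tz": 3,"rx": 0,"ry": 0,"rz": 0},
    {"tx": -0.05,"ty": 0,"tz": 4.5,"rx": 0,"ry": 0,"rz": 0},
    {"tx": -0.05,"ty": 0,"tz": 6,"rx": 0,"ry": 0,"rz": 0},
    {"tx": -0.05,"ty": 0,"tz": 7,"rx": 0,"ry": 0,"rz": 0},
  ],
)

```text
time: 20.52
position: [0.5014, -0.2035, 0.1528]
tool_rot: [0.609, 0.793, 0.0, -0.002]
ft_force: [0.0, 0.0, -2.5]
grip_width: 0.0597
```

Run:
```python
from h import *
st()
c=wcam();save(c,"w14.png")
```

```text
t 20.52 p [ 0.5014 -0.2035  0.1528] yaw 105.02 tilt 0.18 F [ 0.   0.  -2.5] w 0.0597 q [-0.59  0.51  1.71  0.    0.92 -0.85]
```

View pics/w14.png

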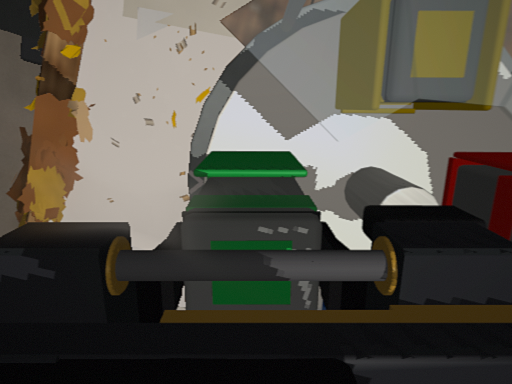

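send_rows(
  deltas=[
    {"tx": 0,"ty": 0,"tz": 1.3,"rx": 0,"ry": 0,"rz": 0},
    {"tx": 0,"ty": 0,"tz": 2.6,"rx": 0,"ry": 0,"rz": 0},
    {"tx": 0,"ty": 0,"tz": 3.9,"rx": 0,"ry": 0,"rz": 0},
    {"tx": 0,"ty": 0,"tz": 5,"rx": 0,"ry": 0,"rz": 0},
    {"tx": 0,"ty": 0,"tz": 5,"rx": 0,"ry": 0,"rz": 0},
  ],
)

```text
time: 20.98
position: [0.5013, -0.2042, 0.1027]
tool_rot: [0.609, 0.793, -0.0, -0.002]
ft_force: [0.1, -0.2, -2.3]
grip_width: 0.0598
```

Run:
```python
from h import *
st()
c=wcam();save(c,"w15.png")
```

```text
t 20.98 p [ 0.5013 -0.2042  0.1027] yaw 104.99 tilt 0.24 F [ 0.1 -0.2 -2.3] w 0.0598 q [-0.59  0.59  1.75  0.    0.81 -0.85]
```

View pics/w15.png

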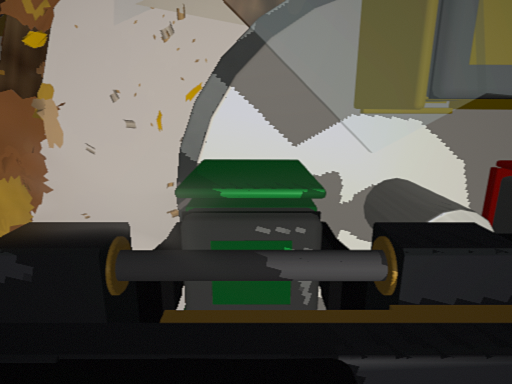

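send_rows(
  deltas=[
    {"tx": -0.1,"ty": 0,"tz": 0.4,"rx": 0,"ry": 0,"rz": 0},
    {"tx": -0.1,"ty": 0,"tz": 0.8,"rx": 0,"ry": 0,"rz": 0},
    {"tx": -0.1,"ty": 0,"tz": 1.1,"rx": 0,"ry": 0,"rz": 0},
    {"tx": -0.1,"ty": 0,"tz": 1.3,"rx": 0,"ry": 0,"rz": 0},
    {"tx": -0.1,"ty": 0,"tz": 1.3,"rx": 0,"ry": 0,"rz": 0},
  ],
)

```text
time: 21.45
position: [0.5026, -0.2066, 0.0909]
tool_rot: [0.609, 0.793, -0.0, -0.0]
ft_force: [0.1, -0.2, -3.0]
grip_width: 0.0598
```

send_rows(
  deltas=[
    {"tx": 0,"ty": 0,"tz": 0.1,"rx": 0,"ry": 0,"rz": 0},
    {"tx": 0,"ty": 0,"tz": 0.2,"rx": 0,"ry": 0,"rz": 0},
    {"tx": 0,"ty": 0,"tz": 0.3,"rx": 0,"ry": 0,"rz": 0},
    {"tx": 0,"ty": 0,"tz": 0.3,"rx": 0,"ry": 0,"rz": 0},
  ],
)

```text
time: 21.78
position: [0.5027, -0.2066, 0.0879]
tool_rot: [0.609, 0.793, 0.0, -0.0]
ft_force: [0.1, 0.2, -2.2]
grip_width: 0.0597
```

send_rows(
  deltas=[
    {"tx": 0,"ty": 0,"tz": 0.15,"rx": 0,"ry": 0,"rz": 0},
    {"tx": 0,"ty": 0,"tz": 0.15,"rx": 0,"ry": 0,"rz": 0},
  ],
)

```text
time: 21.95
position: [0.5027, -0.2066, 0.0864]
tool_rot: [0.609, 0.793, -0.0, -0.0]
ft_force: [0.1, 0.8, -1.5]
grip_width: 0.0599
```

Run:
```python
from h import *
st()
```

```text
t 21.95 p [ 0.5027 -0.2066  0.0864] yaw 104.95 tilt 0.01 F [ 0.1  0.8 -1.5] w 0.0599 q [-0.6   0.62  1.75  0.    0.77 -0.86]
```

send_rows(
  deltas=[
    {"tx": 0,"ty": 0,"tz": 0.1,"rx": 0,"ry": 0,"rz": 0},
    {"tx": 0,"ty": 0,"tz": 0.1,"rx": 0,"ry": 0,"rz": 0},
  ],
)

```text
time: 22.12
position: [0.5027, -0.2066, 0.0854]
tool_rot: [0.609, 0.793, 0.0, -0.0]
ft_force: [0.8, 0.1, -2.5]
grip_width: 0.06
```

send_rows(
  deltas=[
    {"tx": 0,"ty": 0,"tz": 0.1,"rx": 0,"ry": 0,"rz": 0},
    {"tx": 0,"ty": 0,"tz": 0.1,"rx": 0,"ry": 0,"rz": 0},
  ],
)

```text
time: 22.28
position: [0.5029, -0.2068, 0.085]
tool_rot: [0.609, 0.793, -0.0, 0.0]
ft_force: [-0.8, -0.6, 2.6]
grip_width: 0.0596
```

send_rows(
  deltas=[
    {"tx": 0,"ty": 0,"tz": 0.1,"rx": 0,"ry": 0,"rz": 0},
    {"tx": 0,"ty": 0,"tz": 0.1,"rx": 0,"ry": 0,"rz": 0},
  ],
)

```text
time: 22.45
position: [0.5029, -0.2069, 0.0849]
tool_rot: [0.609, 0.793, -0.0, 0.0]
ft_force: [-1.8, 0.9, 8.9]
grip_width: 0.0597
```

send_rows(
  deltas=[
    {"tx": 0,"ty": 0,"tz": -0.1,"rx": 0,"ry": 0,"rz": 0},
    {"tx": 0,"ty": 0,"tz": -0.1,"rx": 0,"ry": 0,"rz": 0},
    {"tx": 0,"ty": 0,"tz": -0.1,"rx": 0,"ry": 0,"rz": 0},
    {"tx": 0,"ty": 0,"tz": -0.1,"rx": 0,"ry": 0,"rz": 0},
    {"tx": 0,"ty": 0,"tz": -0.1,"rx": 0,"ry": 0,"rz": 0},
  ],
  claw=7.6,
)

```text
time: 22.87
position: [0.5028, -0.2066, 0.0844]
tool_rot: [0.609, 0.793, 0.0, -0.0]
ft_force: [0.8, 0.9, 0.0]
grip_width: 0.075
```

send_rows(
  deltas=[
    {"tx": 0,"ty": 0,"tz": -1.5,"rx": 0,"ry": 0,"rz": 0},
    {"tx": 0,"ty": 0,"tz": -4,"rx": 0,"ry": 0,"rz": 0},
    {"tx": 0,"ty": 0,"tz": -7,"rx": 0,"ry": 0,"rz": 0},
    {"tx": 0,"ty": 0,"tz": -10,"rx": 0,"ry": 0,"rz": 0},
    {"tx": 0,"ty": 0,"tz": -13.5,"rx": 0,"ry": 0,"rz": 0},
  ],
)

```text
time: 23.28
position: [0.5019, -0.2061, 0.2197]
tool_rot: [0.609, 0.793, -0.0, -0.002]
ft_force: [0.2, -0.1, -0.2]
grip_width: 0.076
```

send_rows(
  deltas=[
    {"tx": -1.5,"ty": 0,"tz": -3,"rx": 0,"ry": 0,"rz": 0},
    {"tx": -3,"ty": 0,"tz": -6,"rx": 0,"ry": 0,"rz": 0},
    {"tx": -5,"ty": 0,"tz": -9,"rx": 0,"ry": 0,"rz": 0},
    {"tx": -7,"ty": 0,"tz": -12,"rx": 0,"ry": 0,"rz": 0},
    {"tx": -7,"ty": 0,"tz": -12,"rx": 0,"ry": 0,"rz": 0},
  ],
)

```text
time: 23.7
position: [0.5245, -0.2799, 0.3464]
tool_rot: [0.61, 0.792, -0.001, 0.008]
ft_force: [2.0, -0.7, 1.1]
grip_width: 0.0762
```

Run:
```python
from h import *
st();robot.camera("scene");st();c=wcam();save(c,"w16.png")
cas(c,.12,(.502,-.206))
P=cloud(c);I=c["color"].astype(int);x,y,z=np.moveaxis(P,-1,0)
d=(I.max(-1)<70)&(z>.13)&(z<.15)&(abs(x-.6)<.06)&(abs(y+.18)<.06)
n,lab,s,ce=cv2.connectedComponentsWithStats(d.astype(np.uint8));i=1+np.argmax(s[1:,4]);v,u=np.nonzero(lab==i)
q=np.array([pt(c,a,b,.14)[:2] for a,b in zip(u,v)],np.float32);print(cv2.minAreaRect(q))
print([(k["p"],pt(c,*k["xy"],.03)) for k in robot.tip_of("cassette","wrist")[:1]])
```

```text
t 23.7 p [ 0.5245 -0.2799  0.3464] yaw 104.83 tilt 0.93 F [ 2.  -0.7  1.1] w 0.0762 q [-0.68  0.36  1.36 -0.    1.4  -0.94]
t 23.75 p [ 0.5228 -0.2772  0.3431] yaw 104.85 tilt 0.51 F [ 0.   0.3 -1.1] w 0.0756 q [-0.68  0.37  1.37 -0.    1.4  -0.94]
label 1332 [ 0.5015051  -0.20616922] ((0.5014200210571289, -0.2073688954114914), (0.06691452115774155, 0.06804437190294266), 15.052164077758789) z 0.11923672770749622
lid 2217 [ 0.50298166 -0.20719332] ((0.503217875957489, -0.20768621563911438), (0.05879899486899376, 0.04652854800224304), 14.864810943603516)
((0.6011952757835388, -0.18103355169296265), (0.061115942895412445, 0.018457280471920967), 14.85573673248291)
[]
```

View pics/w16.png

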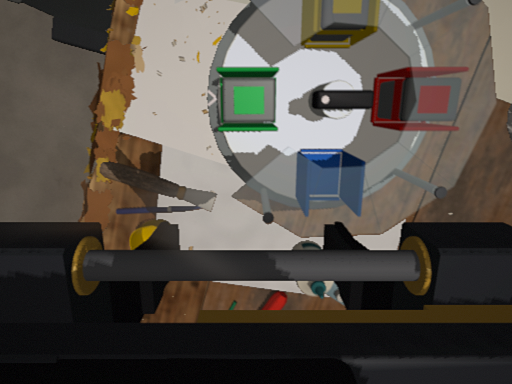

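Run:
```python
from h import *
print(robot.hand_in());st()
```

```text
the job is handed in; nothing more can be done
None
the job is handed in; nothing more can be done
```

The job is done and handed in. The green-banded cassette is fully seated in the green bay, and that bay is at the open gap. The run took about 24 s of the 72 s allowed. The hand-in gave no verdict, so what follows is from my own last checks.

**What I did**
1. I gripped the knob bar and turned the carousel about 64° clockwise until the green bay was in the gap.
2. I lifted the cassette out of the stand by its y sides and set it upright on the bench at about (0.41, 0.21).
3. I let go, then took it again a quarter turn round, by its x ends.
4. I lowered it into the bay until it pressed on the floor with about 9 N, then let go and backed the arm off.

**Last checks, from the wrist camera after release**

| Check | Measured | Compared with |
|---|---|---|
| Cassette lid centre | (0.503, -0.208) | Centre of the bay's partitions (0.501, -0.207), about 2 mm apart |
| Cassette lid height | 0.119 m | 0.120 m when fully home |
| Cassette and knob bar angle | Both 14.9° | Gap direction 14.6°, so the bay should be about 0.5 mm off the gap |

The arm was well above everything with the gripper open. It came near none of the bystanders, but I did not measure their positions again at the end.

**Checks that failed or disagreed**
- In the last picture the network found no cassette, so the final check rests on colour and depth only.
- Early network positions for the loading point differed by up to about 3 cm. I took the gap direction from the cover's edges, its posts and the pointer mark instead, and those agreed within about 1°.
- My first move call was refused because I left out some keys. Nothing moved.

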